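# Raise the router lift four clicks and lock it

## Robot

A 7-joint arm with a two-finger parallel gripper is mounted at the origin on the work surface. World frame = base frame: x ahead of the robot, y to its left, z up, the work surface at z = 0. Lengths are in m, angles in rad, forces in N, time in s.
With the tool pointing down it reaches from about 0.425 to 0.925 m from the base axis. Payload 6.8 kg.
Tool frame: the origin (TCP) lies on the centre line of the jaws, within the pads' length; the fingertips stand env.tcp_to_tips ahead of it and the grasp point (between the pads) lies 3 mm ahead of it (env.tcp_to_tips is the distance from the TCP to the fingertips, in m); z points along the fingers, x is the direction in which the jaws open and shut, and the axes are right-handed (so a half turn about z gives the same grasp; the last joint's range is limited). The gripper opens to 85 mm and grips with 20 to 120 N. Pads are 22 mm wide; open, the fingers measure 114 mm over their backs; the gripper's body (76 mm by 85 mm) begins 54 mm behind the grasp point. The pads swing forward as they close: fully open they stand 13 mm farther back than shut.
Start: joints at [-1.28, 0.477, 0.022, 1.555, -0.011, 1.109, -0.083], TCP at [0.262, 0.622, 0.253] pointing down, gripper open.
Joint ranges: [-2.96, 2.96], [-0.34, 2.1], [-1.41, 1.46], [0.24, 2.44], [-1.37, 4.51], [0.17, 1.92], [-2.96, 2.96]. Speed limits (rad/s): [2.39, 2.39, 3.14, 3.14, 3.14, 3.14, 3.14].

## Interface

Orientations are given as a unit quaternion [x, y, z, w].
In Python, from plant import env, grab_frame, calibration gives the robot as it stands.
- The arm moves only by the tool servo_tool, never from a script. Its argument "commands" is a list of rows, each an object of numbers: "grip": the opening in per cent of the stroke, from 0 (shut) to 100 (fully open); "dx", "dy", "dz": the shift along the world's x, y, z in m; "roll": the turn about the world's z in rad. A call has exactly 5 rows; each row is the pose to reach, as a shift and turn from the pose measured when the call began; what a row does not reach only later rows make up. A row lasts 1/12 s, in which the tool goes at most 41.7 mm and 7.16 degrees, less where a joint would pass 70% of its speed; a pose out of reach is approached as far as the arm can. A call with a gripper value outside its range is refused whole. The fingers move at their own pace and stop on an object; "squeeze" is the grip in N (left out, the last holds). Time passes only in rows, so rows that repeat a pose let the fingers close, or fill a call up. It gives the time, the measured TCP pose, the force and the opening at its end, in the units of the state.
- env.get_state(): the state, without advancing time (a new reading comes with each control period).
- grab_frame(name): name is "scene" or "top" or "wrist"; returns (picture, depth): 480x640x3 uint8, red, green, blue; 480x640 float32, m along the optical axis (not along the pixel's ray), 0 where there is no reading.
- calibration(name): a dict with "fx", "fy", "cx", "cy" (pixels), "k1" (the pictures are not rectified: a ray, as slopes to the right and down, at radius r is drawn at 1 + k1 r^2 times it, then the intrinsics apply), "R" (3x3) and "t" (3): a world point X has camera coordinates R X + t. Camera axes: x right, y down, z forward; pixel columns grow to the right and rows downward; lengths in m; the calibration is good to about 2 mm. A picture is of the moment at which its call begins: read the wrist's pose just before it. calibration takes no time and is no camera call; for the wrist camera it gives the pose at the moment of the call.
- env.hand_in(): hands the job in, once; it reports no verdict.
The state is a dict: "time_s": time; "joints": joint angles; "joint_vel": joint speeds; "joint_efforts": joint torques, N m; "tcp_pos": TCP position; "tcp_rot": TCP orientation; "force": force on the tool from outside, world axes, zero at the start; "ft_torque": the same for the moment, N m; "width": finger opening in m.
Only numpy, scipy, OpenCV 4.12 (cv2) and the standard library are available. Lean on these libraries where they do the work, as an engineer would, in place of code of your own. Each camera call takes 0.05 s, during which the arm holds its last target.

## Task

On the sloped router-lift console, swing the yellow lock latch clear of the dial, turn the black knob clockwise until the dial has moved exactly four clicks on, then let the knob go and swing the latch fully home again so the dial is locked there. The knob is loose on its shaft, so go by the clicks you feel or by the dial's orange mark rather than by how far the knob has turned, and leave the other things on the bench where they are.

Things in the scene. Friction and masses are not known exactly. Their poses are not given: they have to be found in the camera images.
- console: fixed plywood console, 270 mm deep (x), 310 mm wide (y). Origin: centre of its underside, on the bench; x points away from the robot side. In its frame: front lip 45 mm high at x=-100 mm, then a grey face sloping up at 35 degrees from level, facing the robot, to x=+76, z=168 mm, then a flat deck at that height to x=+170 mm.
- dial_centre (a point): point on the sloped face where the dial's axis meets it. Axes: z straight out of the face (35 degrees from vertical, leaning to the robot side), x up the slope, y to the left as seen facing the panel. The dial is an aluminium plate with 12 upright steel pins on a 40 mm radius, 6 mm thick, tops 13 mm off the face.
- dial_mark (a point): orange dot on the dial plate, 30 mm from its axis, 7 mm off the face. Starts at 10 o'clock (60 degrees left of straight up the slope) and turns with the plate, 30 degrees a click; four clicks clockwise bring it to 2 o'clock (x=+15, y=-26 mm in dial_centre). The plate can turn from two clicks back to seven clicks on.
- roller_housing (a point): small block at the dial's upper edge, 78 to 100 mm up the slope from its axis; this point is on its top, 14 mm off the face. Its sprung brass roller drops between the pins: a click every 30 degrees. Moving the plate off a click takes about 0.25 to 0.3 N m, falling to nothing half-way to the next, where it snaps on by itself; left alone it rests on a click.
- knob_grip (a point): centre of the grip of the round black fluted knob, on the dial's axis, 40 mm off the face. 44 mm in diameter, reaching from 14 to 56 mm off the face; grip it square to the sloped face. It has about 23 degrees of free play in all on the plate, taken up by an unknown amount at the start, so it turns idle before it drives the plate, and again after each click.
- latch (a joint): angle (rad) of the yellow lock latch about the face normal through latch_pivot: 0 = home, tooth between two pins, dial locked (the start); grows to 0.55 as it swings right, away from the dial (counter-clockwise facing the panel). Dial free from about 0.2. Stays where left; takes about 1.2 N at the post. Goes home only while the dial rests on a click.
- latch_post (a point): point on the axis of the latch's upright red post, 37 mm off the face; the post is 15 mm in diameter, reaches from 12 to 52 mm off the face, square to it, 102 mm from the pivot. When home it stands at x=-40, y=-80 mm in dial_centre. The rest of the latch is flat, at most 15 mm off the face.
- latch_pivot (a point): point on the latch's pivot axis, 37 mm off the face, at x=+58, y=-50 mm in dial_centre.
- jar: bystander: amber jar with steel lid, 48 mm wide, 55 mm tall, standing on the console's deck; origin under its centre.
- wrench: bystander: steel wrench, 130 mm long, lying across the console's deck; origin under its centre.
- battery: bystander: black tool battery, 75 x 115 x 58 mm, on the bench; origin under its centre.
- offcut: bystander: plywood strip, 180 x 50 x 18 mm, on the bench; origin under its centre.
- template: bystander: round dark wooden disc, 120 mm wide, 18 mm thick, on the bench; origin under its centre.
- glue: bystander: yellow glue bottle, 60 mm wide, 170 mm tall, on the bench; origin under its centre.
- brush: bystander: 200 mm brush lying on the bench; origin under its centre.

How it is judged:
On the way, in this order (a step that is already met when the one before it is completed fails the run):
1. the latch is swung clear of the dial (value of joint latch above 0.2 rad), for 0.2 s.
2. the dial rests four clicks clockwise of its start, with the latch clear and the knob let go (x of dial_mark in the frame of dial_centre between 0.011 and 0.019 m and y of dial_mark in the frame of dial_centre below -0.02 m and value of joint latch above 0.12 rad and contact force between the fingers and console below 0.5 N), for 0.2 s.
At the end, for the whole second after the job is handed in: The dial rests on the fourth click clockwise of its start (orange mark at 2 o'clock, within 4 mm) and the latch is home (within 0.06 rad), its tooth between the pins (x of dial_mark in the frame of dial_centre between 0.011 and 0.019 m and y of dial_mark in the frame of dial_centre below -0.02 m and value of joint latch below 0.06 rad); the robot touches nothing.
It fails at once if another thing on the bench or the console is moved more than 30 mm (distance of any of jar, wrench, battery, offcut, template, glue, brush from where it was at the start of the episode above 0.03 m).
It also fails if it takes over 67 s, if anything falls off the work surface, if the arm or the gripper's body presses on something with over 40 N, if the wrist force passes 120 N, or if a joint passes its speed limit or range.

## Working session

There is one attempt and no reset: what is moved stays moved. The work goes in short steps, Python scripts to look and compute and a tool call to move; the robot and the scene stay as the last step left them, time stands still between calls to the robot, and variables do not carry over. Pictures are saved under pics/ and viewed, and the job is handed in when it is done.

Besides the shell and the picture viewer there is one more tool, called after ">>>" in YAML: its name, and indented under it one key for each argument. servo_tool: Moves the arm, as the interface text tells. Its arguments: {"type":"object","properties":{"commands":{"type":"array","items":{"type":"object","properties":{"grip":{"type":"number"},"dx":{"type":"number"},"dy":{"type":"number"},"dz":{"type":"number"},"roll":{"type":"number"}}}},"squeeze":{"type":"number"}},"required":["commands"]}

```bash
ls; mkdir -p pics
python3 - <<'E'
from plant import env, grab_frame, calibration
import cv2
print(env.get_state(), env.tcp_to_tips)
for n in ["scene","top","wrist"]:
    c=calibration(n); p,d=grab_frame(n)
    print(n,c)
    import numpy as np
    np.savez(f"pics/{n}0.npz",p=p,d=d,**{k:np.array(v) for k,v in c.items()})
    cv2.imwrite(f"pics/{n}0.png",p[:,:,::-1])
E
```

```text
pics
{'time_s': 0.0, 'joints': array([-1.28010646,  0.47782974,  0.02236036,  1.55644758, -0.01153099,
        1.10930162, -0.08312455]), 'joint_vel': array([ 1.83068234e-03, -1.17587882e-04,  4.85546129e-04, -2.63916593e-05,
        1.02246946e-03, -1.04267070e-04, -1.01663000e-03]), 'joint_efforts': array([ 7.36382594e-05, -5.96450007e+01,  1.60798229e+00, -2.81200057e+01,
        1.23994367e-02,  9.16169083e-03, -2.87181479e-05]), 'tcp_pos': array([0.26190521, 0.62151846, 0.25230784]), 'tcp_rot': array([ 8.33167019e-01,  5.53020665e-01, -7.38928269e-04,  5.63119267e-04]), 'force': array([-0.07614454,  0.60793984,  0.36200456]), 'ft_torque': array([ 0.01740233,  0.06421482, -0.04134577]), 'width': 0.08538028678141048} 0.022
scene {'fx': 616.1834634965822, 'fy': 616.1834634965822, 'cx': 317.40413190126594, 'cy': 239.55196660493792, 'k1': -0.10212677179035697, 'R': array([[ 0.42385942,  0.90568772, -0.00854061],
       [ 0.73671055, -0.35023324, -0.57844122],
       [-0.52687832,  0.23888581, -0.81567936]]), 't': array([-0.23143732, -0.34692592,  1.89572963])}
top {'fx': 490.22880606007584, 'fy': 490.22880606007584, 'cx': 324.32391105866526, 'cy': 243.4819980445912, 'k1': -0.07331439566482005, 'R': array([[ 0.0221463 , -0.99967973, -0.01224646],
       [-0.99710945, -0.02119554, -0.07296231],
       [ 0.07267937,  0.01382691, -0.99725951]]), 't': array([0.0082583 , 0.56321425, 1.24505892])}
wrist {'fx': 338.8371067094391, 'fy': 338.8371067094391, 'cx': 319.53766398343623, 'cy': 239.51933361533548, 'k1': -0.05490600936634279, 'R': array([[ 0.38783457,  0.9217284 , -0.00105418],
       [ 0.87712197, -0.36871361,  0.30774555],
       [ 0.28326912, -0.12027901, -0.95146811]]), 't': array([-0.67468649, -0.04032437,  0.38063187])}
```

View pics/top0.png

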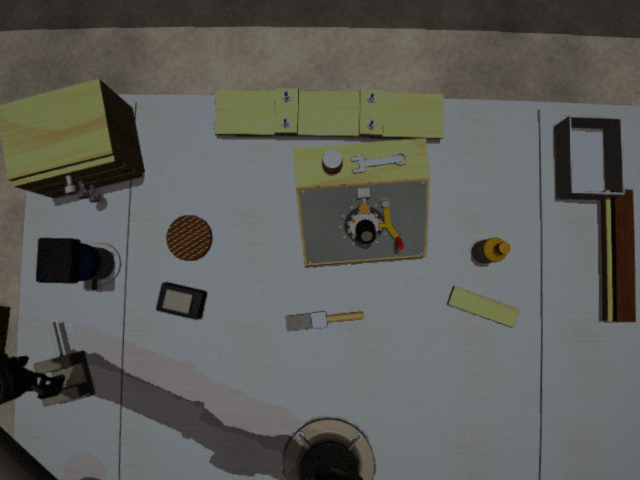

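View pics/scene0.png

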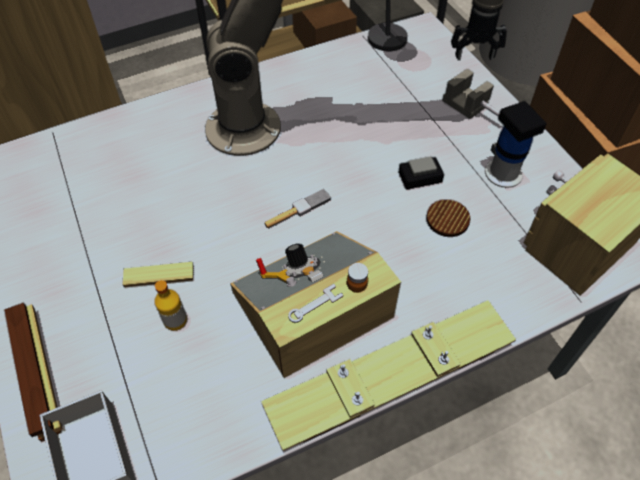

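View pics/wrist0.png

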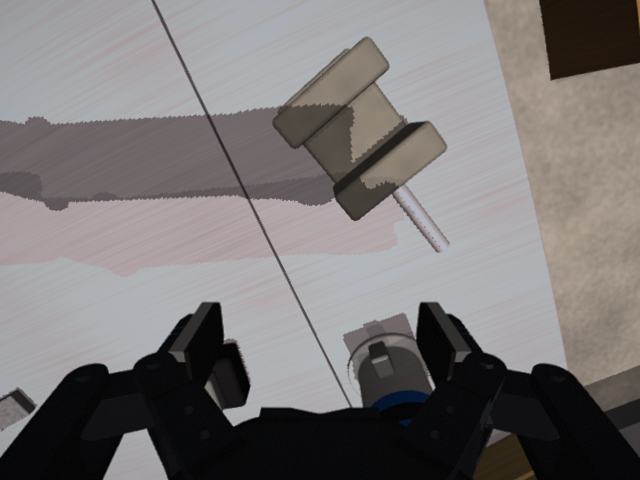

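```bash
cat > h.py <<'E'
import numpy as np, cv2
from scipy.optimize import least_squares
def K(c): return np.array([[c['fx'],0,c['cx']],[0,c['fy'],c['cy']],[0,0,1.]])
def D(c): return np.array([float(c['k1']),0,0,0])
def slopes(c,px):
    return cv2.undistortPoints(np.asarray(px,float).reshape(-1,1,2),K(c),D(c))[:,0]
def world(c,px,d):
    s=slopes(c,px); d=np.asarray(d,float).reshape(-1,1)
    return (np.hstack([s,np.ones((len(s),1))])*d-c['t'])@c['R']
def cloud(c,d,box):
    u0,v0,u1,v1=box
    vv,uu=np.mgrid[v0:v1,u0:u1]; px=np.stack([uu.ravel(),vv.ravel()],1)
    z=d[v0:v1,u0:u1].ravel(); m=z>0
    return px[m],world(c,px[m],z[m])
def proj(c,X):
    X=np.atleast_2d(X).astype(float)
    return cv2.projectPoints(X,cv2.Rodrigues(np.asarray(c['R']))[0],np.asarray(c['t'],float),K(c),D(c))[0][:,0]
def load(n):
    z=np.load(n); c={k:(z[k].item() if z[k].ndim==0 else z[k]) for k in ['fx','fy','cx','cy','k1','R','t']}
    return c,z['p'],z['d']
def shoot(name,tag):
    from plant import grab_frame,calibration
    c=calibration(name); p,d=grab_frame(name)
    np.savez(f"pics/{tag}.npz",p=p,d=d,**{k:np.array(v) for k,v in c.items()})
    cv2.imwrite(f"pics/{tag}.png",p[:,:,::-1]); return c,p,d
E
python3 - <<'E'
from h import *
c,p,d=load('pics/top0.npz')
cv2.imwrite('pics/topcrop.png',cv2.resize(p[130:275,285:440],None,fx=5,fy=4,interpolation=cv2.INTER_CUBIC)[:,:,::-1]) 
px,X=cloud(c,d,(280,125,445,280))
for b in [(305,190,340,255),(400,200,425,255)]:
    q,Y=cloud(c,d,b); n=np.linalg.svd(Y-Y.mean(0))[2][2]; n*=np.sign(n[2]); print(b,n,Y.mean(0),np.degrees(np.arccos(n[2])),np.degrees(np.arctan2(n[1],n[0])), np.std((Y-Y.mean(0))@n))
q,Y=cloud(c,d,(300,150,320,180)); print('deck',Y.mean(0),Y.std(0))
q,Y=cloud(c,d,(200,350,260,380)); print('bench',Y.mean(0),Y.std(0))
E
```

```text
(305, 190, 340, 255) [-0.57094658 -0.05730234  0.81898501] [0.60672638 0.0258705  0.11405057] 35.01668238038621 -174.268772443592 0.0020365227756742317
(400, 200, 425, 255) [-0.53386066 -0.20205487  0.82107651] [ 0.60143544 -0.19297635  0.09693187] 34.80729815671377 -159.26941465705042 0.007062046683567333
deck [0.73452192 0.05676309 0.1683763 ] [0.02040784 0.01335048 0.00213735]
bench [ 2.43478134e-01  2.60649026e-01 -2.75217892e-05] [0.0224325  0.04544817 0.00256292]
```

View pics/topcrop.png

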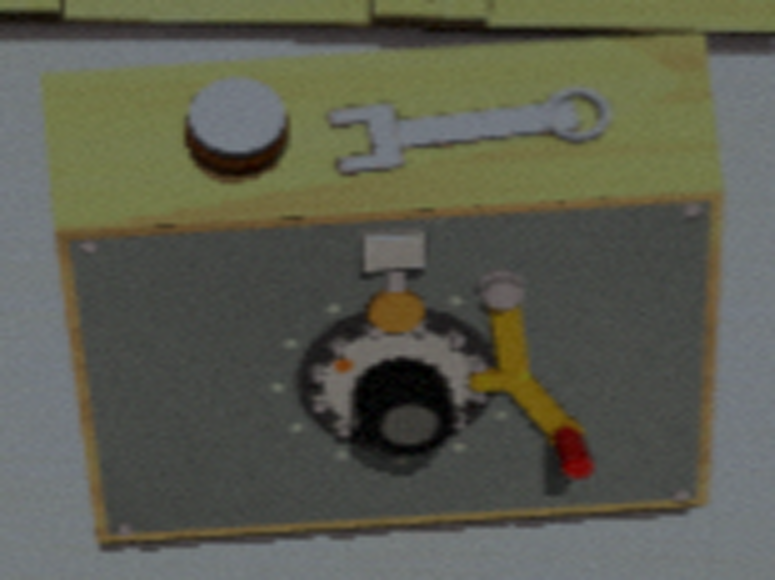

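```bash
cat >> h.py <<'E'
def rayz(c,px,z):
    s=slopes(c,px); r=np.hstack([s,np.ones((len(s),1))])@c['R']; o=-np.asarray(c['R']).T@c['t']
    return o+r*((z-o[2])/r[:,2:3])
E
python3 - <<'E'
from h import *
c,p,d=load('pics/top0.npz')
cr=lambda x,y:(285+x/5,130+y/4)
names=['deckBL','deckBR','deckFL','deckFR','lipL','lipR']
px=np.array([cr(43,73),cr(704,36),cr(57,235),cr(722,195),cr(100,540),cr(705,507)])
zs=[.168,.168,.168,.168,.045,.045]
W=np.array([rayz(c,q,z)[0] for q,z in zip(px,zs)])
mod=np.array([[.17,.155],[.17,-.155],[.076,.155],[.076,-.155],[-.1,.155],[-.1,-.155]])
def f(t): 
    C,S=np.cos(t[2]),np.sin(t[2]); return ((mod@np.array([[C,S],[-S,C]])+t[:2])-W[:,:2]).ravel()
r=least_squares(f,[.5,-.1,.1]); print(r.x,np.degrees(r.x[2])); print(np.round(r.fun.reshape(-1,2)*1000,1))
x0,y0,yaw=r.x
Rz=np.array([[np.cos(yaw),-np.sin(yaw),0],[np.sin(yaw),np.cos(yaw),0],[0,0,1]])
a=np.radians(35)
F=Rz@np.array([[np.cos(a),0,-np.sin(a)],[0,1,0],[np.sin(a),0,np.cos(a)]]) # cols: upslope, left, normal
O=np.array([x0,y0,0])+Rz@[-.1,0,.045]
def rayface(px,h):
    s=slopes(c,px); r=np.hstack([s,np.ones((len(s),1))])@c['R']; o=-np.asarray(c['R']).T@c['t']
    n=F[:,2]; return ((o+r*((h-(o-O)@n)/(r@n))[:,None])-O)@F
for nm,q,h in [('knobtop',(408,425),.056),('posttop',(578,465),.052),('pivotcap',(503,290),.015),('mark',(344,366),.007),('house',(395,250),.014)]:
    print(nm,np.round(rayface(np.array([cr(*q)]),h)*1000,1))
# face check with depth cloud, knob points
for b in [(305,190,340,255),(345,215,385,245)]:
    q,Y=cloud(c,d,b); u=(Y-O)@F; print(np.percentile(u[:,2],[5,50,95,99]))
E
```

```text
[ 0.61753723 -0.07502798  0.09477088] 5.429971172584739
[[-0.2  0.7]
 [ 0.7 -1.1]
 [ 1.4  0.9]
 [ 0.8 -1.5]
 [-2.3  2.1]
 [-0.3 -1.1]]
knobtop [[105.8   0.5  56. ]]
posttop [[ 69.4 -79.7  52. ]]
pivotcap [[168.7 -49.6  15. ]]
mark [[120.4  25.6   7. ]]
house [[ 1.977e+02 -1.000e-01  1.400e+01]]
[-0.00343022 -0.00014578  0.00333503  0.00477823]
[-0.00188841  0.00633913  0.05641437  0.05885183]
```

```bash
cat >> h.py <<'E'
x0,y0,yaw=0.6175,-0.0750,0.0948
Rz=np.array([[np.cos(yaw),-np.sin(yaw),0],[np.sin(yaw),np.cos(yaw),0],[0,0,1]])
a_=np.radians(35)
F=Rz@np.array([[np.cos(a_),0,-np.sin(a_)],[0,1,0],[np.sin(a_),0,np.cos(a_)]])
C0=np.array([x0,y0,0])+Rz@[-.012,0,.1066]
def dw(u,v,h): return C0+F@np.array([u,v,h])
def post(th,h=.037):
    c,s=np.cos(th),np.sin(th); return dw(.058-.098*c+.030*s,-.05-.098*s-.030*c,h)
def st():
    from plant import env
    s=env.get_state(); q=s['tcp_rot']; ya=np.degrees(np.arctan2(2*q[0]*q[1],q[0]**2-q[1]**2))
    return s,s['tcp_pos'],ya
E
python3 - <<'E'
from h import *
print('C0',C0,'knob',dw(0,0,.04),'mark',dw(.015,.026,.007))
for t in [0,.1,.2,.3,.4,.5]: print(t,post(t).round(4),post(t,.042).round(4))
E
```

```text
C0 [ 0.60555388 -0.0761359   0.1066    ] knob [ 0.58271384 -0.07830764  0.13936608] mark [ 0.61132787 -0.04946961  0.12093771]
0 [ 0.5594 -0.1609  0.114 ] [ 0.5565 -0.1612  0.1181]
0.1 [ 0.5631 -0.1702  0.116 ] [ 0.5603 -0.1705  0.1201]
0.2 [ 0.5676 -0.1791  0.1185] [ 0.5648 -0.1793  0.1226]
0.3 [ 0.5728 -0.1874  0.1216] [ 0.5699 -0.1876  0.1257]
0.4 [ 0.5786 -0.195   0.1251] [ 0.5757 -0.1953  0.1292]
0.5 [ 0.585  -0.202   0.1291] [ 0.5821 -0.2022  0.1332]
```

>>> servo_tool:
  commands:
    - {"dx": 0.014, "dy": -0.035, "dz": 0.02, "roll": 0.1, "grip": 55}
    - {"dx": 0.028, "dy": -0.07, "dz": 0.04, "roll": 0.2, "grip": 55}
    - {"dx": 0.042, "dy": -0.105, "dz": 0.05, "roll": 0.3, "grip": 55}
    - {"dx": 0.056, "dy": -0.14, "dz": 0.06, "roll": 0.4, "grip": 55}
    - {"dx": 0.07, "dy": -0.175, "dz": 0.06, "roll": 0.49, "grip": 55}
  squeeze: 20

```text
time_s: 0.57
tcp_pos: [0.333, 0.4456, 0.3146]
tcp_rot: [0.672, 0.74, 0.001, 0.0]
force: [0.9, 1.3, 0.4]
width: 0.0473
```

>>> servo_tool:
  commands:
    - {"dx": 0.013, "dy": -0.038}
    - {"dx": 0.026, "dy": -0.076}
    - {"dx": 0.039, "dy": -0.114}
    - {"dx": 0.052, "dy": -0.152}
    - {"dx": 0.065, "dy": -0.19}

```text
invalid input at $.commands[0]: expected keys grip, dx, dy, dz, roll
```

>>> servo_tool:
  commands:
    - {"dx": 0.013, "dy": -0.038}
    - {"dx": 0.026, "dy": -0.076}
    - {"dx": 0.039, "dy": -0.114}
    - {"dx": 0.052, "dy": -0.152}
    - {"dx": 0.065, "dy": -0.19}

```text
invalid input at $.commands[0]: expected keys grip, dx, dy, dz, roll
```

>>> servo_tool:
  commands:
    - {"dx": 0.013, "dy": -0.038}
    - {"dx": 0.026, "dy": -0.076}
    - {"dx": 0.039, "dy": -0.114}
    - {"dx": 0.052, "dy": -0.15}
    - {"dx": 0.065, "dy": -0.17}

```text
invalid input at $.commands[0]: expected keys grip, dx, dy, dz, roll
```

Run:
```python
from h import *
s,p,ya=st(); print(p,ya,s['joints'].round(2),s['force'],s['time_s'])
shoot('wrist','w1')
```

```text
[0.33297608 0.44560598 0.31458983] 95.50577861380913 [-1.02  0.23 -0.02  1.77  0.01  1.14  0.62] [0.94192381 1.29712613 0.44153198] 0.5667
```

View pics/w1.png

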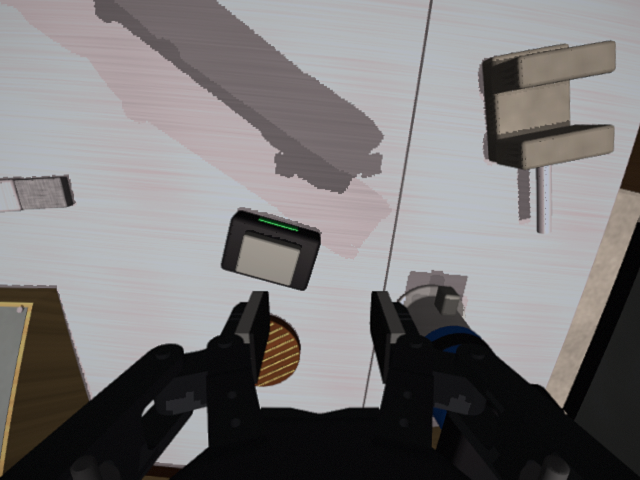

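>>> servo_tool:
  commands:
    - {"dx": 0.013, "dy": -0.038, "dz": 0, "roll": 0, "grip": 55}
    - {"dx": 0.026, "dy": -0.076, "dz": 0, "roll": 0, "grip": 55}
    - {"dx": 0.039, "dy": -0.114, "dz": 0, "roll": 0, "grip": 55}
    - {"dx": 0.052, "dy": -0.152, "dz": 0, "roll": 0, "grip": 55}
    - {"dx": 0.065, "dy": -0.19, "dz": 0, "roll": 0, "grip": 55}

```text
time_s: 1.03
tcp_pos: [0.4016, 0.2484, 0.3135]
tcp_rot: [0.674, 0.739, -0.001, 0.003]
force: [1.3, -0.0, 0.5]
width: 0.047
```

>>> servo_tool:
  commands:
    - {"dx": 0.013, "dy": -0.038, "dz": 0, "roll": 0, "grip": 55}
    - {"dx": 0.026, "dy": -0.076, "dz": 0, "roll": 0, "grip": 55}
    - {"dx": 0.039, "dy": -0.114, "dz": 0, "roll": 0, "grip": 55}
    - {"dx": 0.052, "dy": -0.152, "dz": 0, "roll": 0, "grip": 55}
    - {"dx": 0.065, "dy": -0.19, "dz": 0, "roll": 0, "grip": 55}

```text
time_s: 1.45
tcp_pos: [0.4667, 0.0565, 0.3135]
tcp_rot: [0.674, 0.739, -0.001, 0.003]
force: [1.1, 0.4, -0.6]
width: 0.0473
```

>>> servo_tool:
  commands:
    - {"dx": 0.013, "dy": -0.038, "dz": 0, "roll": 0, "grip": 55}
    - {"dx": 0.026, "dy": -0.076, "dz": 0, "roll": 0, "grip": 55}
    - {"dx": 0.039, "dy": -0.114, "dz": 0, "roll": 0, "grip": 55}
    - {"dx": 0.052, "dy": -0.15, "dz": 0, "roll": 0, "grip": 55}
    - {"dx": 0.065, "dy": -0.18, "dz": 0, "roll": 0, "grip": 55}

```text
time_s: 1.87
tcp_pos: [0.5317, -0.1265, 0.3135]
tcp_rot: [0.675, 0.738, -0.001, 0.003]
force: [-0.0, -0.0, -0.3]
width: 0.0473
```

Run:
```python
from h import *
s,p,ya=st(); print(p,ya,s['joints'].round(2),s['force'],s['time_s'])
c,_,_=shoot('wrist','w2'); print('cam rel',-c['R'].T@c['t']-p)
```

```text
[ 0.53167449 -0.12647996  0.3134974 ] 95.15400615507866 [-0.28  0.22  0.47  1.82 -0.1   1.13  1.89] [-0.00314641 -0.04096819 -0.32043426] 1.8667
cam rel [-0.07898658 -0.00599822  0.1212478 ]
```

View pics/w2.png

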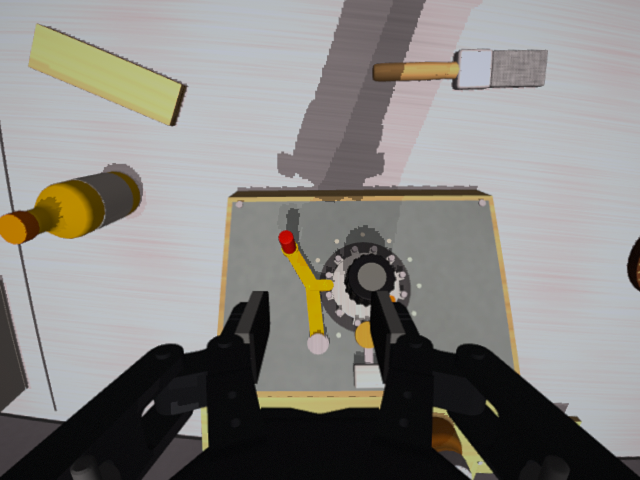

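Run:
```python
from h import *
c,p,d=load('pics/w2.npz')
im=p[:,:,::-1].copy()
pts={'knobtop':dw(0,0,.056),'post':post(0,.052),'postbase':post(0,.012),'piv':dw(.058,-.05,.015),'house':dw(.089,0,.014),'mark':dw(.015,.026,.007)}
for k,X in pts.items():
    u=proj(c,X)[0]; print(k,u.round(1)); cv2.drawMarker(im,tuple(int(round(t*1)) for t in u),(255,0,255),cv2.MARKER_CROSS,7,1)
for h in (.056,):
    for t in np.linspace(0,2*np.pi,60): 
        u=proj(c,dw(.022*np.cos(t),.022*np.sin(t),h))[0]; cv2.circle(im,tuple(int(round(x)) for x in u),0,(0,255,0),-1)
for t in np.arange(12)*30+15:
    t=np.radians(t); u=proj(c,dw(.04*np.cos(t),.04*np.sin(t),.013))[0]; cv2.circle(im,tuple(int(round(x)) for x in u),1,(255,255,0),-1)
cv2.imwrite('pics/w2o.png',cv2.resize(im[190:400,210:530],None,fx=2.5,fy=2.5))
```

```text
knobtop [367.5 274.2]
post [281.3 233.9]
postbase [285.6 245.4]
piv [313.3 340.8]
house [365.4 374.1]
mark [387.1 297.5]
```

View pics/w2o.png

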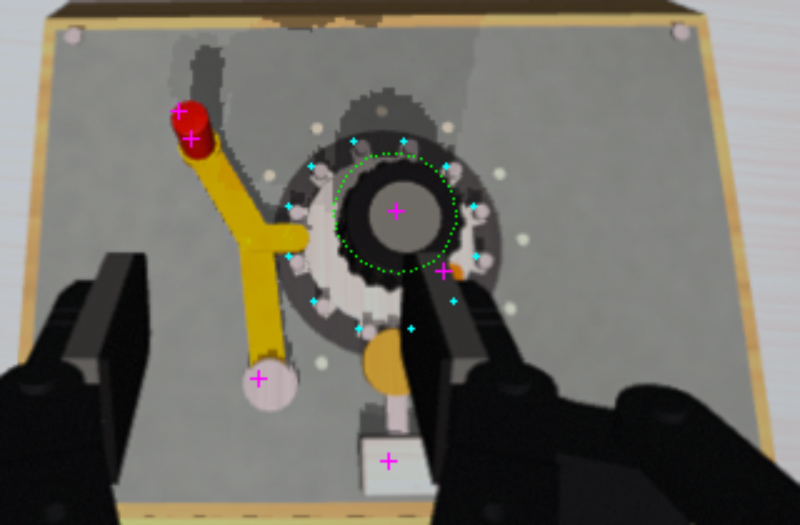

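```bash
cat >> h.py <<'E'
def over(tag,box,sc,th=0,clk=0,dC=(0,0,0)):
    c,p,d=load(f'pics/{tag}.npz'); im=cv2.resize(p[box[1]:box[3],box[0]:box[2],::-1],None,fx=sc,fy=sc,interpolation=cv2.INTER_CUBIC)
    dC=np.array(dC)
    def P(X): 
        u=proj(c,X+dC)[0]; return tuple(int(round(v)) for v in ((u-np.array(box[:2])+.5)*sc))
    am=np.radians(60-30*clk)
    for X in [dw(0,0,.056),post(th,.052),dw(.058,-.05,.015),dw(.089,0,.014),dw(.03*np.cos(am),.03*np.sin(am),.007)]:
        cv2.drawMarker(im,P(X),(255,0,255),cv2.MARKER_CROSS,12,1)
    for t in np.linspace(0,2*np.pi,80): cv2.circle(im,P(dw(.022*np.cos(t),.022*np.sin(t),.056)),0,(0,255,0),-1)
    for t in np.radians(np.arange(12)*30+15): cv2.circle(im,P(dw(.04*np.cos(t),.04*np.sin(t),.013)),2,(255,255,0),-1)
    cv2.imwrite(f'pics/{tag}o.png',im)
E
python3 - <<'E'
from h import *
s,p,ya=st(); print(p,ya,s['joint_vel'].round(3))
shoot('wrist','w3'); over('w3',(210,190,530,400),2.5)
s,p,ya=st(); print(p,ya,s['joint_vel'].round(3))
E
```

```text
[ 0.53318045 -0.1325223   0.31380706] 94.81772747757688 [-0.043 -0.052 -0.032  0.061  0.04   0.007 -0.166]
[ 0.53225084 -0.12949712  0.31348963] 94.79169943768328 [-0.05  -0.03  -0.072  0.041 -0.008  0.014 -0.071]
```

View pics/w3o.png

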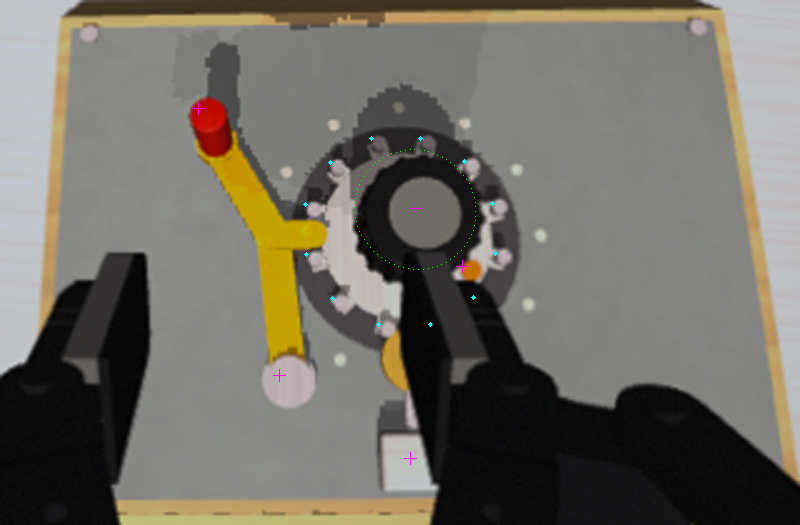

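Run:
```python
from h import *
over('scene0',(220,220,420,370),4)
over('top0',(285,130,440,275),5)
```

```text
(no output)
```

View pics/scene0o.png

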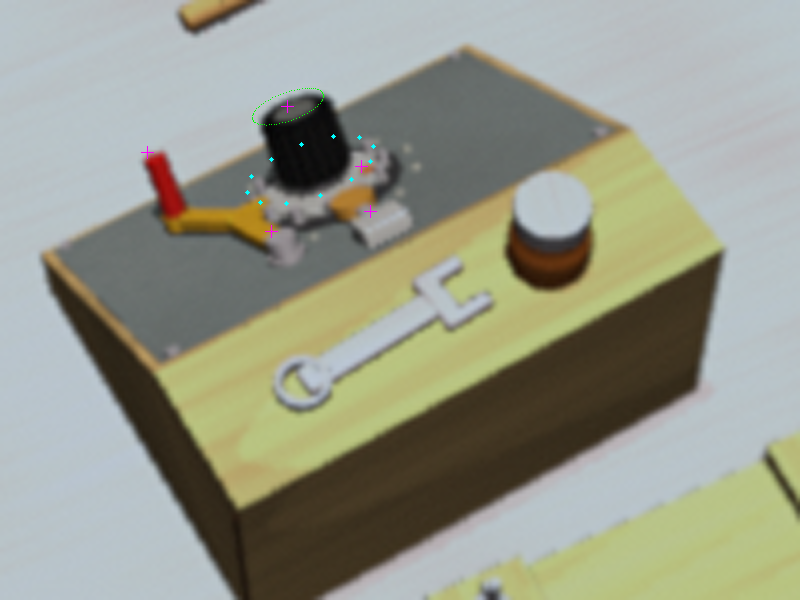

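View pics/top0o.png

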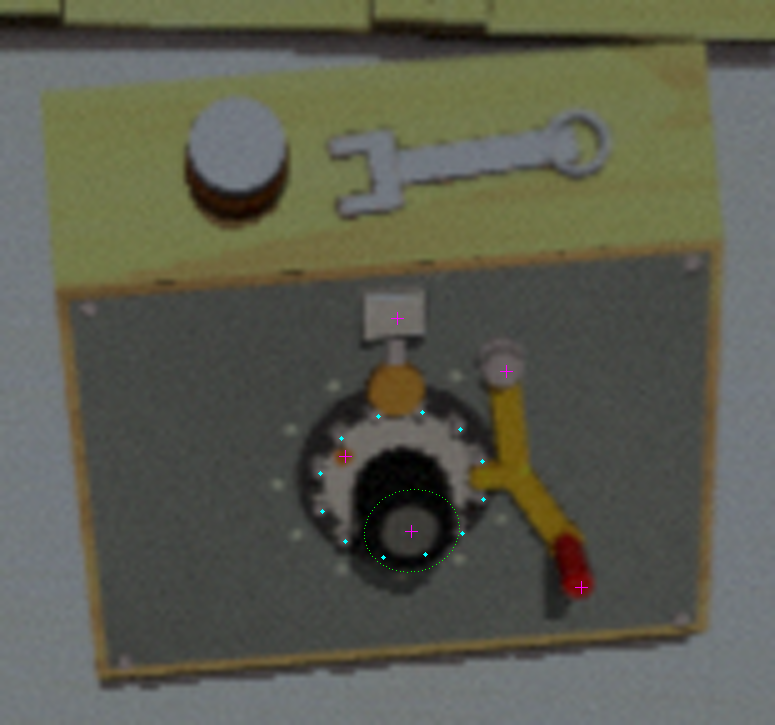

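Run:
```python
from h import *
import h
M={'piv':(.058,-.05,.015),'house':(.089,0,.014),'post':(-.04,-.08,.052),'knob':(0,0,.056),'mark':(.015,.026,.007)}
obs={'top0':((285,130),5,{'piv':(502,362),'house':(394,316),'post':(580,585),'knob':(408,531),'mark':(345,456)}),
'scene0':((220,220),4,{'piv':(286,238),'post':(156,159),'knob':(302,104),'mark':(368,169),'house':(381,214)}),
'w3':((210,190),2.5,{'piv':(290,380),'post':(208,112),'knob':(425,213),'mark':(470,270)})}
cs={k:load(f'pics/{k}.npz')[0] for k in obs}
def model(t,off):
    y=t[3]; R=np.array([[np.cos(y),-np.sin(y),0],[np.sin(y),np.cos(y),0],[0,0,1]])@Rz.T@F
    return lambda m: h.C0+t[:3]+off+R@np.array(m)
def f(v):
    r=[]
    for i,(k,(o,sc,pp)) in enumerate(obs.items()):
        g=model(v[:4],v[4+3*i:7+3*i])
        for n,q in pp.items(): r.append((proj(cs[k],g(M[n]))[0]+.5-np.array(o)-np.array(q)/sc)/0.7)
        r.append(v[4+3*i:7+3*i]/.002)
    r.append([v[2]/.002]) # height prior (deck depth, bench)
    return np.concatenate(r)
r=least_squares(f,np.r_[0,0,0,.09,np.zeros(9)],x_scale=1e-3)
print(r.x[:3]*1e3,r.x[3]); print((r.x[4:].reshape(3,3)*1e3).round(1)); print(r.cost); print((r.fun[:-1]).reshape(-1)[:].round(1))
```

```text
[ 2.31875033  3.46593612 -0.3681051 ] 0.10069443229641281
[[-1.1 -2.   0.2]
 [ 1.8  1.5 -0.7]
 [-0.8  0.6  0.1]]
10.786611050048798
[ 0.2  1.7 -0.2 -0.3 -0.4 -0.4  0.2 -0.9 -0.7 -0.6 -0.5 -1.   0.1 -1.1
 -1.   0.4 -1.2 -1.5  1.9  1.2 -0.1  0.2 -0.1  0.9  0.7 -0.3 -0.4 -0.3
 -0.2  1.  -0.2 -0.3  0.7 -0.2 -0.4  0.3  0. ]
```

```bash
cat >> h.py <<'E'
yaw=0.1002
Rz=np.array([[np.cos(yaw),-np.sin(yaw),0],[np.sin(yaw),np.cos(yaw),0],[0,0,1]])
F=Rz@np.array([[np.cos(a_),0,-np.sin(a_)],[0,1,0],[np.sin(a_),0,np.cos(a_)]])
C0=np.array([.6079,-.0727,.1062])
E
python3 - <<'E'
from h import *
print(st()[1:])
print('knob40',dw(0,0,.04))
for t in [0,.1,.2,.3,.4,.5]: print(t,post(t,.040).round(4))
E
```

```text
(array([ 0.53225084, -0.12949712,  0.31348963]), np.float64(94.79169943768328))
knob40 [ 0.58507202 -0.07499505  0.13896608]
0 [ 0.5605 -0.1579  0.116 ]
0.1 [ 0.5643 -0.1672  0.118 ]
0.2 [ 0.5688 -0.176   0.1206]
0.3 [ 0.574  -0.1843  0.1236]
0.4 [ 0.5799 -0.1919  0.1272]
0.5 [ 0.5863 -0.1988  0.1312]
```

>>> servo_tool:
  commands:
    - {"dx": 0.014, "dy": -0.014, "dz": -0.02, "roll": 0.016, "grip": 55}
    - {"dx": 0.028, "dy": -0.0285, "dz": -0.045, "roll": 0.016, "grip": 55}
    - {"dx": 0.028, "dy": -0.0285, "dz": -0.08, "roll": 0.016, "grip": 55}
    - {"dx": 0.028, "dy": -0.0285, "dz": -0.11, "roll": 0.016, "grip": 55}
    - {"dx": 0.028, "dy": -0.0285, "dz": -0.13, "roll": 0.016, "grip": 55}

```text
time_s: 2.38
tcp_pos: [0.5588, -0.1571, 0.1801]
tcp_rot: [0.671, 0.741, -0.003, 0.002]
force: [-0.2, 0.2, 0.3]
width: 0.047
```

>>> servo_tool:
  commands:
    - {"dx": 0, "dy": 0, "dz": -0.02, "roll": 0, "grip": 55}
    - {"dx": 0, "dy": 0, "dz": -0.04, "roll": 0, "grip": 55}
    - {"dx": 0, "dy": 0, "dz": -0.055, "roll": 0, "grip": 55}
    - {"dx": 0, "dy": 0, "dz": -0.064, "roll": 0, "grip": 55}
    - {"dx": 0, "dy": 0, "dz": -0.064, "roll": 0, "grip": 55}

```text
time_s: 2.8
tcp_pos: [0.5575, -0.1561, 0.114]
tcp_rot: [0.671, 0.741, -0.004, 0.0]
force: [-0.9, -0.1, -0.3]
width: 0.0468
```

Run:
```python
from h import *
shoot('wrist','w4')
s,p,ya=st(); print(p,ya,s['force'].round(1),s['time_s'],s['joint_vel'].round(3))
```

```text
[ 0.55841527 -0.15652198  0.1154129 ] 95.70370993963637 [ 0.1 -0.6 -1.2] 2.85 [-0.004 -0.027  0.014 -0.024  0.006  0.008 -0.002]
```

View pics/w4.png

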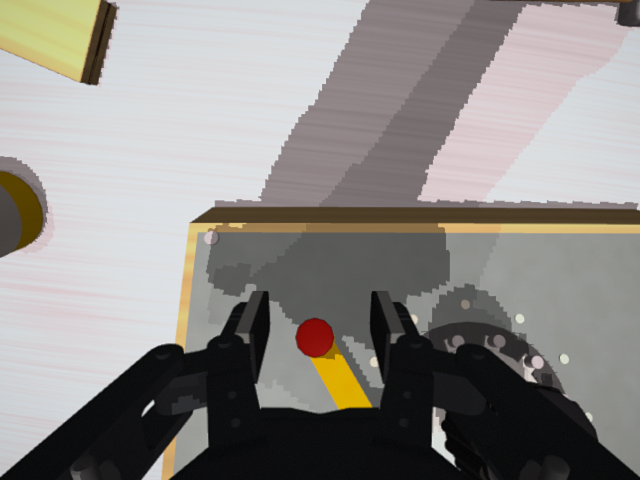

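>>> servo_tool:
  commands:
    - {"dx": 0.001, "dy": -0.001, "dz": 0.005, "roll": 0, "grip": 40}
    - {"dx": 0.001, "dy": -0.001, "dz": 0.005, "roll": 0, "grip": 20}
    - {"dx": 0.001, "dy": -0.001, "dz": 0.005, "roll": 0, "grip": 5}
    - {"dx": 0.001, "dy": -0.001, "dz": 0.005, "roll": 0, "grip": 5}
    - {"dx": 0.001, "dy": -0.001, "dz": 0.005, "roll": 0, "grip": 5}
  squeeze: 20

```text
time_s: 3.27
tcp_pos: [0.5606, -0.1578, 0.1219]
tcp_rot: [0.671, 0.741, -0.002, 0.003]
force: [-0.0, 0.4, 6.5]
width: 0.0141
```

>>> servo_tool:
  commands:
    - {"dx": 0.0018, "dy": -0.0047, "dz": 0.001, "roll": 0, "grip": 5}
    - {"dx": 0.0038, "dy": -0.0093, "dz": 0.002, "roll": 0, "grip": 5}
    - {"dx": 0.006, "dy": -0.0137, "dz": 0.0033, "roll": 0, "grip": 5}
    - {"dx": 0.0083, "dy": -0.0181, "dz": 0.0046, "roll": 0, "grip": 5}
    - {"dx": 0.011, "dy": -0.022, "dz": 0.006, "roll": 0, "grip": 5}

```text
time_s: 3.68
tcp_pos: [0.571, -0.1803, 0.1277]
tcp_rot: [0.671, 0.741, -0.003, 0.002]
force: [-4.6, 1.7, 2.4]
width: 0.0139
```

>>> servo_tool:
  commands:
    - {"dx": 0.0026, "dy": -0.004, "dz": 0.0016, "roll": 0, "grip": 5}
    - {"dx": 0.0055, "dy": -0.008, "dz": 0.0034, "roll": 0, "grip": 5}
    - {"dx": 0.0085, "dy": -0.0117, "dz": 0.0052, "roll": 0, "grip": 5}
    - {"dx": 0.0115, "dy": -0.0152, "dz": 0.007, "roll": 0, "grip": 5}
    - {"dx": 0.0115, "dy": -0.0152, "dz": 0.007, "roll": 0, "grip": 5}

```text
time_s: 4.1
tcp_pos: [0.5835, -0.1966, 0.1353]
tcp_rot: [0.671, 0.741, -0.003, 0.003]
force: [-1.2, 0.8, 1.1]
width: 0.0141
```

>>> servo_tool:
  commands:
    - {"dx": 0, "dy": 0, "dz": 0, "roll": 0, "grip": 30}
    - {"dx": 0, "dy": 0, "dz": 0, "roll": 0, "grip": 50}
    - {"dx": 0, "dy": 0, "dz": 0.005, "roll": 0, "grip": 55}
    - {"dx": 0, "dy": 0, "dz": 0.03, "roll": 0, "grip": 55}
    - {"dx": 0, "dy": 0, "dz": 0.065, "roll": 0, "grip": 55}

```text
time_s: 4.52
tcp_pos: [0.5817, -0.1961, 0.1986]
tcp_rot: [0.671, 0.741, -0.004, 0.001]
force: [0.9, 0.5, -0.6]
width: 0.0472
```

Run:
```python
from h import *
s,p,ya=st(); print(p,ya,s['force'].round(1),s['time_s'],s['joint_vel'].round(3))
shoot('wrist','w5')
print('knob', dw(0,0,.04), dw(0,0,.04)-st()[1])
```

```text
[ 0.58170756 -0.19612261  0.19863079] 95.6427266777028 [ 0.9  0.5 -0.6] 4.5167 [-0.189 -0.536  0.228 -0.375  0.281  0.824 -0.219]
knob [ 0.58507202 -0.07499505  0.13896608] [-0.00105055  0.12321863 -0.06870115]
```

View pics/w5.png

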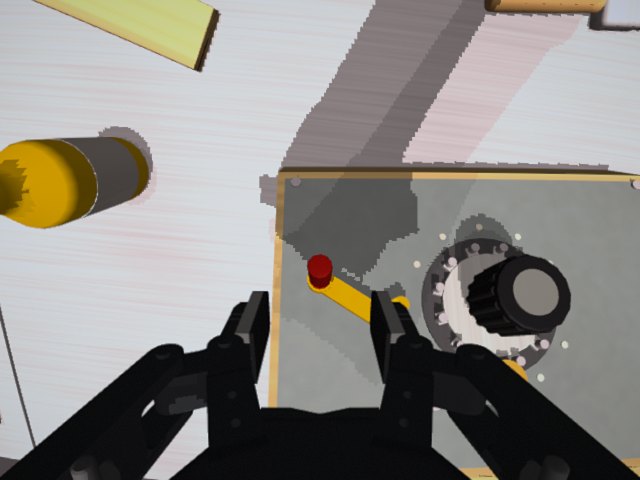

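>>> servo_tool:
  commands:
    - {"dx": 0, "dy": 0.01, "dz": 0.03, "roll": 0.07, "grip": 75}
    - {"dx": -0.001, "dy": 0.045, "dz": 0.04, "roll": 0.17, "grip": 75}
    - {"dx": -0.001, "dy": 0.085, "dz": 0.04, "roll": 0.27, "grip": 75}
    - {"dx": -0.001, "dy": 0.12, "dz": 0.04, "roll": 0.35, "grip": 75}
    - {"dx": -0.001, "dy": 0.1205, "dz": 0.04, "roll": 0.35, "grip": 75}

```text
time_s: 4.98
tcp_pos: [0.5861, -0.0687, 0.2483]
tcp_rot: [0.527, 0.85, 0.003, 0.006]
force: [-0.6, 0.7, -0.4]
width: 0.0642
```

Run:
```python
from h import *
shoot('wrist','w6')
s,p,ya=st(); print(p,ya,s['force'].round(1),s['ft_torque'].round(2),s['time_s'],s['joint_vel'].round(3))
c,_,_=shoot('wrist','w6'); over('w6',(160,180,480,420),2.5,th=.45)
s,p,ya=st(); print(p,ya)
print('tgt', dw(0,0,.048)-p)
```

```text
[ 0.58581066 -0.07261256  0.24817469] 116.09859504987547 [-0.1  0.2 -0.1] [-0.08 -0.01 -0.01] 5.0333 [ 0.045  0.012  0.08  -0.003  0.018 -0.001 -0.002]
[ 0.5855171  -0.07586445  0.24813155] 115.81821850041773
tgt [-0.00501067  0.00041039 -0.10261225]
```

View pics/w6o.png

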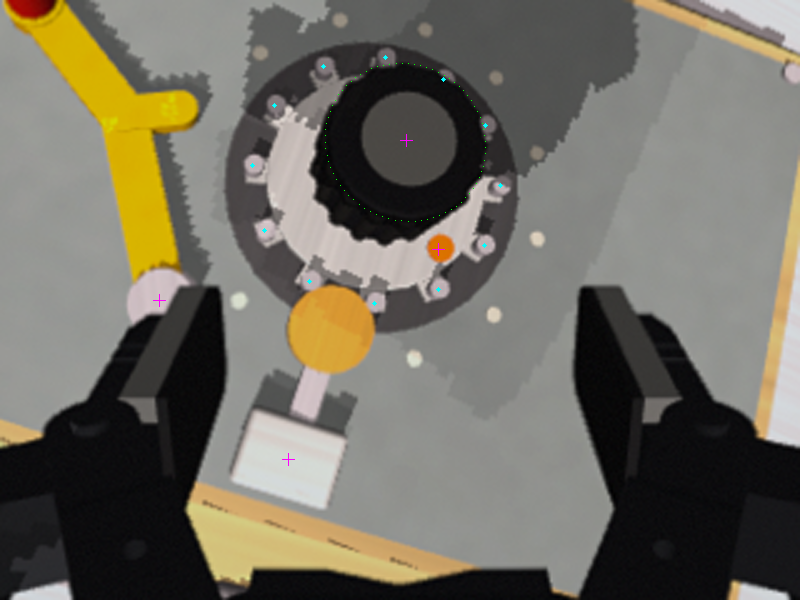

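>>> servo_tool:
  commands:
    - {"dx": -0.005, "dy": 0, "dz": -0.025, "roll": 0, "grip": 75}
    - {"dx": -0.005, "dy": 0, "dz": -0.055, "roll": 0, "grip": 75}
    - {"dx": -0.005, "dy": 0, "dz": -0.08, "roll": 0, "grip": 75}
    - {"dx": -0.005, "dy": 0, "dz": -0.095, "roll": 0, "grip": 75}
    - {"dx": -0.005, "dy": 0, "dz": -0.1, "roll": 0, "grip": 75}

```text
time_s: 5.5
tcp_pos: [0.5788, -0.0778, 0.1457]
tcp_rot: [0.533, 0.846, -0.001, 0.005]
force: [-0.4, 0.1, 0.7]
width: 0.0639
```

Run:
```python
from h import *
s,p,ya=st(); print(p,ya,s['force'].round(1),s['ft_torque'].round(2),s['time_s'])
print('tgt', dw(0,0,.048)-p)
```

```text
[ 0.57879736 -0.0778326   0.14565703] 115.63152190502197 [-0.4  0.1  0.7] [0.   0.05 0.03] 5.5
tgt [ 0.00170907  0.00237854 -0.00013774]
```

>>> servo_tool:
  commands:
    - {"dx": 0.0015, "dy": 0.002, "dz": 0, "roll": 0, "grip": 75}
    - {"dx": 0.0015, "dy": 0.002, "dz": 0, "roll": 0, "grip": 60}
    - {"dx": 0.0015, "dy": 0.002, "dz": 0, "roll": 0, "grip": 45}
    - {"dx": 0.0015, "dy": 0.002, "dz": 0, "roll": 0, "grip": 35}
    - {"dx": 0.0015, "dy": 0.002, "dz": 0, "roll": 0, "grip": 35}
  squeeze: 40

```text
time_s: 5.92
tcp_pos: [0.5809, -0.0766, 0.147]
tcp_rot: [0.533, 0.846, -0.001, 0.006]
force: [-2.5, -1.1, 5.7]
width: 0.0449
```

Run:
```python
from h import *
s,p,ya=st(); print(p,ya,s['force'].round(1),s['ft_torque'].round(2),s['time_s'])
print('tgt', dw(0,0,.048)-p)
```

```text
[ 0.58088114 -0.07661917  0.14700412] 115.57906634405778 [-2.5 -1.1  5.7] [-0.49  0.45 -0.16] 5.9167
tgt [-0.00037471  0.00116511 -0.00148483]
```

>>> servo_tool:
  commands:
    - {"dx": 0, "dy": 0.0005, "dz": 0, "roll": -0.07, "grip": 35}
    - {"dx": 0, "dy": 0.001, "dz": 0, "roll": -0.14, "grip": 35}
    - {"dx": 0, "dy": 0.001, "dz": 0, "roll": -0.21, "grip": 35}
    - {"dx": 0, "dy": 0.001, "dz": 0, "roll": -0.28, "grip": 35}
    - {"dx": 0, "dy": 0.001, "dz": 0, "roll": -0.35, "grip": 35}

```text
time_s: 6.33
tcp_pos: [0.5808, -0.0744, 0.1474]
tcp_rot: [0.673, 0.74, -0.001, 0.006]
force: [-3.3, 4.1, -0.1]
width: 0.0428
```

Run:
```python
from h import *
s,p,ya=st(); print(p,ya,s['force'].round(1),s['ft_torque'].round(2),s['time_s'])
print('tgt', dw(0,0,.048)-p)
```

```text
[ 0.58080205 -0.07440018  0.14741155] 95.45468536039995 [-3.3  4.1 -0.1] [1.92 0.35 0.84] 6.3333
tgt [-0.00029562 -0.00105388 -0.00189226]
```

>>> servo_tool:
  commands:
    - {"dx": 0, "dy": -0.0005, "dz": 0, "roll": -0.07, "grip": 35}
    - {"dx": 0, "dy": -0.001, "dz": 0, "roll": -0.14, "grip": 35}
    - {"dx": 0, "dy": -0.001, "dz": 0, "roll": -0.21, "grip": 35}
    - {"dx": 0, "dy": -0.001, "dz": 0, "roll": -0.28, "grip": 35}
    - {"dx": 0, "dy": -0.001, "dz": 0, "roll": -0.35, "grip": 35}

```text
time_s: 6.75
tcp_pos: [0.5804, -0.0713, 0.1486]
tcp_rot: [0.79, 0.613, -0.001, 0.003]
force: [-7.8, 8.8, 14.2]
width: 0.0428
```

Run:
```python
from h import *
s,p,ya=st(); print(p,ya,s['force'].round(1),s['ft_torque'].round(2),s['time_s'])
print('tgt', dw(0,0,.048)-p)
shoot('scene','s1'); over('s1',(220,220,420,370),4,th=.45)
shoot('wrist','w7')
```

```text
[ 0.58036224 -0.07132418  0.14857903] 75.56127232197366 [-7.8  8.8 14.2] [4.64 0.96 1.91] 6.75
tgt [ 0.00014419 -0.00412988 -0.00305974]
```

View pics/s1o.png

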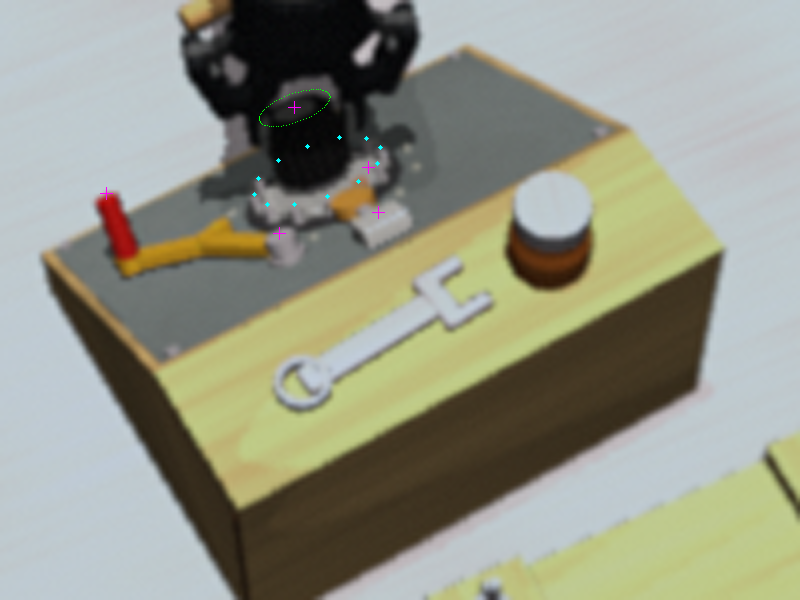

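View pics/w7.png

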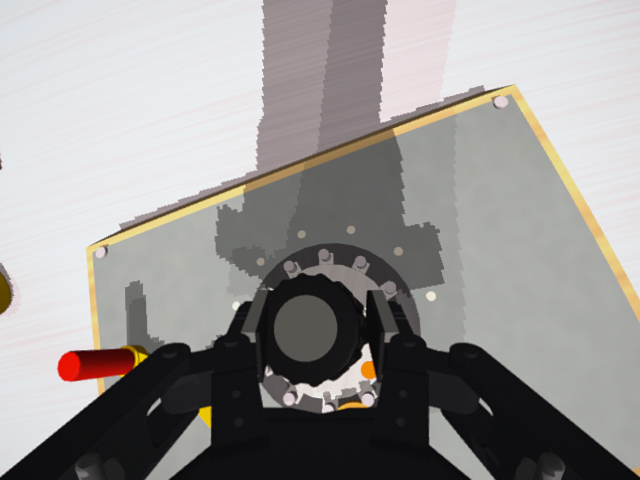

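```bash
cat >> h.py <<'E'
def mark(tag):
    c,p,d=load(f'pics/{tag}.npz'); hsv=cv2.cvtColor(p,cv2.COLOR_RGB2HSV)
    m=cv2.inRange(hsv,(5,180,120),(16,255,255)); n,l,s,ce=cv2.connectedComponentsWithStats(m)
    o=-c['R'].T@c['t']
    for i in range(1,n):
        if s[i,4]<6: continue
        sl=slopes(c,ce[i:i+1]); r=np.hstack([sl,[[1.]]])@c['R']; nn=F[:,2]
        X=(o+r[0]*((.007-(o-C0)@nn)/(r[0]@nn))-C0)@F
        if np.hypot(X[0],X[1])<.08: print(tag,'px',ce[i].round(0),'area',s[i,4],'uv mm',(X[:2]*1e3).round(1),'R',round(1e3*np.hypot(*X[:2]),1),'clicks',round((60-np.degrees(np.arctan2(X[1],X[0])))/30,2))
E
python3 - <<'E'
from h import *
mark('w6'); mark('w7'); mark('s1')
E
```

```text
w6 px [336. 279.] area 80 uv mm [14.4 26.7] R 30.3 clicks -0.06
w7 px [364. 364.] area 6 uv mm [22.2 13.7] R 26.0 clicks 0.95
w7 px [373. 370.] area 20 uv mm [26.4 17.5] R 31.7 clicks 0.88
```

>>> servo_tool:
  commands:
    - {"dx": 0, "dy": 0, "dz": 0, "roll": 0, "grip": 60}
    - {"dx": 0, "dy": -0.002, "dz": 0, "roll": 0, "grip": 75}
    - {"dx": 0, "dy": -0.004, "dz": -0.001, "roll": 0.08, "grip": 75}
    - {"dx": 0, "dy": -0.004, "dz": -0.001, "roll": 0.2, "grip": 75}
    - {"dx": 0, "dy": -0.004, "dz": -0.001, "roll": 0.32, "grip": 75}

```text
time_s: 7.27
tcp_pos: [0.581, -0.0753, 0.1481]
tcp_rot: [0.68, 0.733, -0.0, 0.003]
force: [0.1, -0.4, -0.7]
width: 0.0638
```

Run:
```python
from h import *
s,p,ya=st(); print(p,ya,s['force'].round(1),s['ft_torque'].round(2),s['time_s'])
print('tgt', dw(0,0,.048)-p)
shoot('wrist','w8'); mark('w8')
```

```text
[ 0.58098967 -0.07525734  0.14809925] 94.30496004964894 [ 0.1 -0.4 -0.7] [ 0.   -0.01  0.  ] 7.2667
tgt [-0.00048325 -0.00019672 -0.00257996]
w8 px [352. 372.] area 6 uv mm [21.8 16.7] R 27.5 clicks 0.75
w8 px [358. 380.] area 8 uv mm [26.2 19.3] R 32.6 clicks 0.79
```

View pics/w8.png

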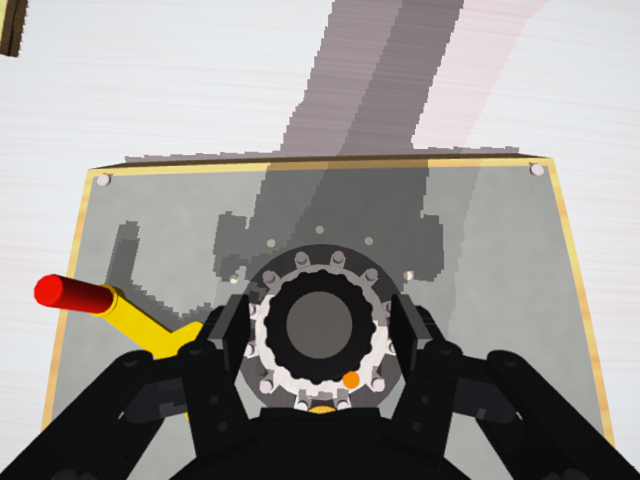

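>>> servo_tool:
  commands:
    - {"dx": 0, "dy": 0, "dz": -0.002, "roll": 0.12, "grip": 75}
    - {"dx": 0, "dy": 0, "dz": -0.002, "roll": 0.24, "grip": 75}
    - {"dx": 0, "dy": 0, "dz": -0.002, "roll": 0.36, "grip": 75}
    - {"dx": 0, "dy": 0, "dz": -0.002, "roll": 0.38, "grip": 75}
    - {"dx": 0, "dy": 0, "dz": -0.002, "roll": 0.38, "grip": 70}

```text
time_s: 7.73
tcp_pos: [0.5813, -0.0756, 0.1465]
tcp_rot: [0.528, 0.849, 0.001, 0.004]
force: [-0.3, 0.6, 0.4]
width: 0.0597
```

```bash
sed -i 's/(5,180,120),(16,255,255)/(4,150,110),(19,255,255)/' h.py
python3 - <<'E'
from h import *
s,p,ya=st(); print(p,ya,s['force'].round(1),s['ft_torque'].round(2),s['time_s'])
print('tgt', dw(0,0,.048)-p)
mark('w6');mark('w7');mark('w8')
E
```

```text
[ 0.58131309 -0.07556916  0.14652878] 116.23031085137353 [-0.3  0.6  0.4] [ 0.01  0.   -0.02] 7.7333
tgt [-0.00080666  0.0001151  -0.00100948]
w6 px [336. 279.] area 92 uv mm [14.5 26.9] R 30.5 clicks -0.05
w6 px [297. 305.] area 419 uv mm [44.1  3. ] R 44.2 clicks 1.87
w7 px [368. 370.] area 202 uv mm [25.6 14.9] R 29.6 clicks 0.99
w7 px [354. 405.] area 76 uv mm [39.9  2.7] R 40.0 clicks 1.87
w8 px [351. 380.] area 228 uv mm [25.7 15.6] R 30.1 clicks 0.96
w8 px [328. 408.] area 30 uv mm [39.4  3.5] R 39.5 clicks 1.83
```

>>> servo_tool:
  commands:
    - {"dx": -0.0005, "dy": 0, "dz": -0.001, "roll": 0, "grip": 55}
    - {"dx": -0.0005, "dy": 0, "dz": -0.001, "roll": 0, "grip": 40}
    - {"dx": -0.0005, "dy": 0, "dz": -0.001, "roll": 0, "grip": 35}
    - {"dx": -0.0005, "dy": 0, "dz": -0.001, "roll": 0, "grip": 35}
    - {"dx": -0.0005, "dy": 0, "dz": -0.001, "roll": -0.06, "grip": 35}

```text
time_s: 8.15
tcp_pos: [0.5811, -0.0758, 0.1465]
tcp_rot: [0.555, 0.832, 0.001, 0.004]
force: [-3.2, 1.4, 8.6]
width: 0.0456
```

>>> servo_tool:
  commands:
    - {"dx": 0, "dy": 0, "dz": 0, "roll": -0.07, "grip": 35}
    - {"dx": 0, "dy": 0, "dz": 0, "roll": -0.14, "grip": 35}
    - {"dx": 0, "dy": 0, "dz": 0, "roll": -0.21, "grip": 35}
    - {"dx": 0, "dy": 0, "dz": 0, "roll": -0.28, "grip": 35}
    - {"dx": 0, "dy": 0, "dz": 0, "roll": -0.35, "grip": 35}

```text
time_s: 8.57
tcp_pos: [0.5817, -0.0739, 0.1465]
tcp_rot: [0.693, 0.721, 0.001, 0.004]
force: [2.3, 5.0, -2.3]
width: 0.0428
```

Run:
```python
from h import *
s,p,ya=st(); print(p,ya,s['force'].round(1),s['ft_torque'].round(2),s['time_s'])
print('tgt', dw(0,0,.048)-p)
shoot('wrist','w9'); mark('w9')
```

```text
[ 0.58170973 -0.07392049  0.14651399] 92.28661618119469 [ 2.3  5.  -2.3] [ 2.29 -0.36  1.11] 8.5667
tgt [-0.00120331 -0.00153357 -0.00099469]
w9 px [349. 381.] area 222 uv mm [26.4 14.5] R 30.1 clicks 1.04
w9 px [328. 410.] area 6 uv mm [40.   2.8] R 40.1 clicks 1.87
```

>>> servo_tool:
  commands:
    - {"dx": -0.001, "dy": -0.001, "dz": -0.001, "roll": -0.07, "grip": 35}
    - {"dx": -0.001, "dy": -0.0015, "dz": -0.001, "roll": -0.14, "grip": 35}
    - {"dx": -0.001, "dy": -0.0015, "dz": -0.001, "roll": -0.21, "grip": 35}
    - {"dx": -0.001, "dy": -0.0015, "dz": -0.001, "roll": -0.28, "grip": 35}
    - {"dx": -0.001, "dy": -0.0015, "dz": -0.001, "roll": -0.35, "grip": 35}

```text
time_s: 9.03
tcp_pos: [0.5813, -0.07, 0.1476]
tcp_rot: [0.808, 0.589, 0.003, 0.001]
force: [-8.5, 10.0, 22.8]
width: 0.0429
```

Run:
```python
from h import *
s,p,ya=st(); print(p,ya,s['force'].round(1),s['ft_torque'].round(2),s['time_s'])
print('tgt', dw(0,0,.048)-p)
shoot('wrist','w10'); mark('w10')
```

```text
[ 0.58133978 -0.07003649  0.14758457] 72.21640326461328 [-8.5 10.  22.8] [5.97 0.76 2.65] 9.0333
tgt [-0.00083335 -0.00541757 -0.00206527]
w10 px [357. 380.] area 236 uv mm [29.   6.6] R 29.8 clicks 1.57
```

>>> servo_tool:
  commands:
    - {"dx": 0, "dy": -0.001, "dz": -0.001, "roll": -0.03, "grip": 35}
    - {"dx": 0, "dy": -0.001, "dz": -0.001, "roll": -0.06, "grip": 35}
    - {"dx": 0, "dy": -0.001, "dz": -0.001, "roll": -0.09, "grip": 35}
    - {"dx": 0, "dy": -0.001, "dz": -0.001, "roll": -0.12, "grip": 35}
    - {"dx": 0, "dy": -0.001, "dz": -0.001, "roll": -0.12, "grip": 35}

```text
time_s: 9.5
tcp_pos: [0.5806, -0.0693, 0.149]
tcp_rot: [0.842, 0.539, 0.003, -0.001]
force: [-13.9, 0.9, 25.0]
width: 0.0429
```

Run:
```python
from h import *
s,p,ya=st(); print(p,ya,s['force'].round(1),s['ft_torque'].round(2),s['time_s'])
print('tgt', dw(0,0,.048)-p)
shoot('wrist','w11'); mark('w11')
```

```text
[ 0.58063375 -0.0693074   0.14897243] 65.21381737720856 [-13.9   0.9  25. ] [3.61 1.63 2.27] 9.5
tgt [-0.00012733 -0.00614666 -0.00345314]
w11 px [355. 382.] area 234 uv mm [29.7  0.2] R 29.7 clicks 1.99
w11 px [370. 398.] area 60 uv mm [40.   3.7] R 40.2 clicks 1.82
```

View pics/w11.png

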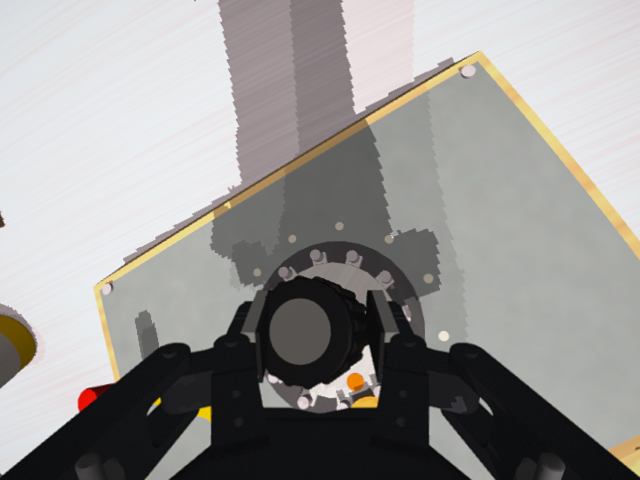

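>>> servo_tool:
  commands:
    - {"dx": 0, "dy": 0, "dz": 0, "roll": 0, "grip": 60}
    - {"dx": 0, "dy": -0.003, "dz": 0, "roll": 0, "grip": 75}
    - {"dx": 0, "dy": -0.006, "dz": -0.001, "roll": 0.1, "grip": 75}
    - {"dx": 0, "dy": -0.006, "dz": -0.002, "roll": 0.22, "grip": 75}
    - {"dx": 0, "dy": -0.006, "dz": -0.002, "roll": 0.34, "grip": 75}

```text
time_s: 9.97
tcp_pos: [0.5807, -0.0755, 0.1467]
tcp_rot: [0.737, 0.676, 0.003, -0.001]
force: [0.2, 0.2, -0.1]
width: 0.0643
```

>>> servo_tool:
  commands:
    - {"dx": 0, "dy": 0, "dz": -0.002, "roll": 0.12, "grip": 75}
    - {"dx": 0, "dy": 0, "dz": -0.002, "roll": 0.24, "grip": 75}
    - {"dx": 0, "dy": 0, "dz": -0.002, "roll": 0.36, "grip": 75}
    - {"dx": 0, "dy": 0, "dz": -0.002, "roll": 0.48, "grip": 75}
    - {"dx": 0, "dy": 0, "dz": -0.002, "roll": 0.55, "grip": 70}

```text
time_s: 10.38
tcp_pos: [0.5808, -0.0757, 0.1445]
tcp_rot: [0.524, 0.852, 0.002, -0.002]
force: [-0.2, 0.3, -0.9]
width: 0.0596
```

Run:
```python
from h import *
s,p,ya=st(); print(p,ya,s['force'].round(1),s['ft_torque'].round(2),s['time_s'])
print('tgt', dw(0,0,.048)-p)
shoot('wrist','w12'); mark('w12')
s,p,ya=st(); print('tgt', dw(0,0,.048)-p)
```

```text
[ 0.58082005 -0.07570312  0.14450888] 116.80396735878657 [-0.2  0.3 -0.9] [ 0.01  0.02 -0.04] 10.3833
tgt [-0.00031363  0.00024906  0.00101041]
w12 px [286. 389.] area 245 uv mm [29.8  0.7] R 29.8 clicks 1.95
w12 px [275. 407.] area 19 uv mm [38.9 -1.9] R 38.9 clicks 2.09
tgt [-0.00032498  0.00032     0.00094129]
```

>>> servo_tool:
  commands:
    - {"dx": 0, "dy": 0, "dz": 0.001, "roll": 0, "grip": 55}
    - {"dx": 0, "dy": 0, "dz": 0.001, "roll": 0, "grip": 40}
    - {"dx": 0, "dy": 0, "dz": 0.001, "roll": 0, "grip": 35}
    - {"dx": 0, "dy": 0, "dz": 0.001, "roll": 0, "grip": 35}
    - {"dx": 0, "dy": 0, "dz": 0.001, "roll": -0.06, "grip": 35}

```text
time_s: 10.85
tcp_pos: [0.5808, -0.0759, 0.1459]
tcp_rot: [0.549, 0.836, 0.003, -0.002]
force: [-2.0, -1.2, 6.7]
width: 0.0456
```

>>> servo_tool:
  commands:
    - {"dx": 0, "dy": 0, "dz": 0, "roll": -0.07, "grip": 35}
    - {"dx": 0, "dy": 0, "dz": 0, "roll": -0.14, "grip": 35}
    - {"dx": 0, "dy": 0, "dz": 0, "roll": -0.21, "grip": 35}
    - {"dx": 0, "dy": 0, "dz": 0, "roll": -0.28, "grip": 35}
    - {"dx": 0, "dy": 0, "dz": 0, "roll": -0.35, "grip": 35}

```text
time_s: 11.27
tcp_pos: [0.5813, -0.0743, 0.1459]
tcp_rot: [0.687, 0.727, 0.004, -0.001]
force: [4.3, 0.3, -4.3]
width: 0.043
```

>>> servo_tool:
  commands:
    - {"dx": -0.001, "dy": -0.0005, "dz": 0, "roll": -0.05, "grip": 35}
    - {"dx": -0.001, "dy": -0.001, "dz": 0, "roll": -0.1, "grip": 35}
    - {"dx": -0.001, "dy": -0.001, "dz": 0, "roll": -0.15, "grip": 35}
    - {"dx": -0.001, "dy": -0.001, "dz": 0, "roll": -0.2, "grip": 35}
    - {"dx": -0.001, "dy": -0.001, "dz": 0, "roll": -0.25, "grip": 35}

```text
time_s: 11.68
tcp_pos: [0.5805, -0.072, 0.1466]
tcp_rot: [0.771, 0.637, 0.005, -0.003]
force: [-3.9, 7.4, 16.2]
width: 0.043
```

Run:
```python
from h import *
s,p,ya=st(); print(p,ya,s['force'].round(1),s['ft_torque'].round(2),s['time_s'])
print('tgt', dw(0,0,.048)-p)
shoot('wrist','w13'); mark('w13')
```

```text
[ 0.58053204 -0.07196292  0.14656016] 79.07553452459533 [-3.9  7.4 16.2] [4.04 0.42 1.84] 11.6833
tgt [-2.56149865e-05 -3.49113687e-03 -1.04086373e-03]
w13 px [323. 392.] area 186 uv mm [29.3 -8.1] R 30.4 clicks 2.51
```

>>> servo_tool:
  commands:
    - {"dx": 0, "dy": -0.001, "dz": 0, "roll": -0.03, "grip": 35}
    - {"dx": 0, "dy": -0.001, "dz": 0, "roll": -0.06, "grip": 35}
    - {"dx": 0, "dy": -0.001, "dz": 0, "roll": -0.09, "grip": 35}
    - {"dx": 0, "dy": -0.001, "dz": 0, "roll": -0.12, "grip": 35}
    - {"dx": 0, "dy": -0.001, "dz": 0, "roll": -0.12, "grip": 35}

```text
time_s: 12.15
tcp_pos: [0.58, -0.0711, 0.1478]
tcp_rot: [0.808, 0.589, 0.005, -0.004]
force: [-8.7, -0.2, 15.5]
width: 0.0427
```

Run:
```python
from h import *
s,p,ya=st(); print(p,ya,s['force'].round(1),s['ft_torque'].round(2),s['time_s'])
print('tgt', dw(0,0,.048)-p)
shoot('wrist','w14'); mark('w14')
```

```text
[ 0.57995434 -0.07106867  0.1478492 ] 72.12231311824523 [-8.7 -0.2 15.5] [2.29 1.18 1.6 ] 12.15
tgt [ 0.00055209 -0.00438538 -0.0023299 ]
w14 px [318. 391.] area 134 uv mm [ 26.8 -15.5] R 30.9 clicks 3.0
w14 px [359. 405.] area 89 uv mm [39.8  2.2] R 39.9 clicks 1.9
```

Three clicks. Regrip for the fourth.

>>> servo_tool:
  commands:
    - {"dx": 0, "dy": 0, "dz": 0, "roll": 0, "grip": 60}
    - {"dx": 0, "dy": -0.003, "dz": 0, "roll": 0, "grip": 75}
    - {"dx": 0.0005, "dy": -0.0045, "dz": -0.001, "roll": 0.1, "grip": 75}
    - {"dx": 0.0005, "dy": -0.0045, "dz": -0.0015, "roll": 0.22, "grip": 75}
    - {"dx": 0.0005, "dy": -0.0045, "dz": -0.0015, "roll": 0.34, "grip": 75}

```text
time_s: 12.62
tcp_pos: [0.5803, -0.0748, 0.1458]
tcp_rot: [0.695, 0.719, 0.004, -0.005]
force: [-0.1, 0.8, -0.0]
width: 0.0646
```

>>> servo_tool:
  commands:
    - {"dx": 0, "dy": 0, "dz": -0.001, "roll": 0.12, "grip": 75}
    - {"dx": 0, "dy": 0, "dz": -0.001, "roll": 0.24, "grip": 75}
    - {"dx": 0, "dy": 0, "dz": -0.001, "roll": 0.36, "grip": 75}
    - {"dx": 0, "dy": 0, "dz": -0.001, "roll": 0.42, "grip": 75}
    - {"dx": 0, "dy": 0, "dz": -0.001, "roll": 0.42, "grip": 70}

```text
time_s: 13.03
tcp_pos: [0.5803, -0.0742, 0.1445]
tcp_rot: [0.529, 0.849, 0.003, -0.006]
force: [-0.4, -0.6, 0.5]
width: 0.0598
```

Run:
```python
from h import *
s,p,ya=st(); print(p,ya,s['force'].round(1),s['ft_torque'].round(2),s['time_s'])
print('tgt', dw(0,0,.048)-p)
shoot('wrist','w15'); mark('w15')
```

```text
[ 0.58033179 -0.07422392  0.14447781] 116.16556603116244 [-0.4 -0.6  0.5] [-0.01 -0.01  0.03] 13.0333
tgt [ 0.00017463 -0.00123014  0.00104148]
w15 px [257. 373.] area 249 uv mm [ 25.6 -14.4] R 29.4 clicks 2.98
```

>>> servo_tool:
  commands:
    - {"dx": 0, "dy": -0.001, "dz": 0.001, "roll": 0, "grip": 55}
    - {"dx": 0, "dy": -0.001, "dz": 0.001, "roll": 0, "grip": 40}
    - {"dx": 0, "dy": -0.001, "dz": 0.001, "roll": 0, "grip": 35}
    - {"dx": 0, "dy": -0.001, "dz": 0.001, "roll": 0, "grip": 35}
    - {"dx": 0, "dy": -0.001, "dz": 0.001, "roll": -0.06, "grip": 35}

```text
time_s: 13.5
tcp_pos: [0.5806, -0.0758, 0.1459]
tcp_rot: [0.556, 0.831, 0.004, -0.006]
force: [-0.3, -1.5, 4.8]
width: 0.0459
```

>>> servo_tool:
  commands:
    - {"dx": 0, "dy": 0, "dz": 0, "roll": -0.07, "grip": 35}
    - {"dx": 0, "dy": 0, "dz": 0, "roll": -0.14, "grip": 35}
    - {"dx": 0, "dy": 0, "dz": 0, "roll": -0.21, "grip": 35}
    - {"dx": 0, "dy": 0, "dz": 0, "roll": -0.28, "grip": 35}
    - {"dx": 0, "dy": 0, "dz": 0, "roll": -0.35, "grip": 35}

```text
time_s: 13.92
tcp_pos: [0.581, -0.0742, 0.1459]
tcp_rot: [0.693, 0.721, 0.005, -0.006]
force: [5.4, -2.2, -5.0]
width: 0.0431
```

>>> servo_tool:
  commands:
    - {"dx": -0.001, "dy": -0.0005, "dz": 0, "roll": -0.05, "grip": 35}
    - {"dx": -0.001, "dy": -0.001, "dz": 0, "roll": -0.1, "grip": 35}
    - {"dx": -0.001, "dy": -0.001, "dz": 0, "roll": -0.13, "grip": 35}
    - {"dx": -0.001, "dy": -0.001, "dz": 0, "roll": -0.16, "grip": 35}
    - {"dx": -0.001, "dy": -0.001, "dz": 0, "roll": -0.16, "grip": 35}

```text
time_s: 14.33
tcp_pos: [0.5808, -0.0725, 0.1461]
tcp_rot: [0.747, 0.665, 0.007, -0.006]
force: [2.3, 1.4, 2.0]
width: 0.0428
```

Run:
```python
from h import *
s,p,ya=st(); print(p,ya,s['force'].round(1),s['ft_torque'].round(2),s['time_s'])
print('tgt', dw(0,0,.048)-p)
shoot('wrist','w16'); mark('w16')
```

```text
[ 0.58076056 -0.07252077  0.1461448 ] 83.33772962300114 [2.3 1.4 2. ] [ 2.13 -0.56  1.43] 14.3333
tgt [-0.00025413 -0.00293329 -0.00062551]
w16 px [289. 385.] area 90 uv mm [ 23.3 -21.4] R 31.6 clicks 3.42
```

>>> servo_tool:
  commands:
    - {"dx": 0, "dy": -0.001, "dz": 0, "roll": -0.03, "grip": 35}
    - {"dx": 0, "dy": -0.001, "dz": 0, "roll": -0.06, "grip": 35}
    - {"dx": 0, "dy": -0.001, "dz": 0, "roll": -0.09, "grip": 35}
    - {"dx": 0, "dy": -0.001, "dz": 0, "roll": -0.1, "grip": 35}
    - {"dx": 0, "dy": -0.001, "dz": 0, "roll": -0.1, "grip": 35}

```text
time_s: 14.8
tcp_pos: [0.5805, -0.0716, 0.1467]
tcp_rot: [0.778, 0.628, 0.008, -0.007]
force: [-2.7, 2.3, 10.0]
width: 0.043
```

Run:
```python
from h import *
s,p,ya=st(); print(p,ya,s['force'].round(1),s['ft_torque'].round(2),s['time_s'])
print('tgt', dw(0,0,.048)-p)
shoot('wrist','w17'); mark('w17')
```

```text
[ 0.5804697  -0.07163689  0.14670142] 77.75303704577014 [-2.7  2.3 10. ] [2.98 0.2  1.74] 14.8
tgt [ 3.67251511e-05 -3.81716936e-03 -1.18212547e-03]
w17 px [291. 386.] area 30 uv mm [ 21.9 -24.3] R 32.7 clicks 3.6
```

View pics/w17.png

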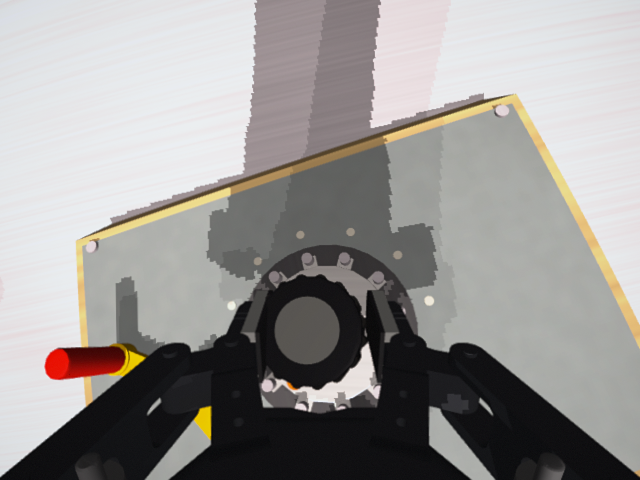

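>>> servo_tool:
  commands:
    - {"dx": 0, "dy": -0.001, "dz": 0, "roll": -0.03, "grip": 35}
    - {"dx": 0, "dy": -0.001, "dz": 0, "roll": -0.06, "grip": 35}
    - {"dx": 0, "dy": -0.001, "dz": 0, "roll": -0.09, "grip": 35}
    - {"dx": 0, "dy": -0.001, "dz": 0, "roll": -0.11, "grip": 35}
    - {"dx": 0, "dy": -0.001, "dz": 0, "roll": -0.11, "grip": 35}

```text
time_s: 15.27
tcp_pos: [0.5801, -0.0708, 0.1477]
tcp_rot: [0.812, 0.584, 0.009, -0.008]
force: [-5.0, 2.0, 13.2]
width: 0.0434
```

Run:
```python
from h import *
s,p,ya=st(); print(p,ya,s['force'].round(1),s['ft_torque'].round(2),s['time_s'])
print('tgt', dw(0,0,.048)-p)
shoot('wrist','w18'); mark('w18')
```

```text
[ 0.58007709 -0.07077438  0.14766728] 71.50128012542964 [-5.   2.  13.2] [3.16 0.39 1.85] 15.2667
tgt [ 0.00042934 -0.00467968 -0.00214798]
w18 px [360. 405.] area 91 uv mm [40.   2.5] R 40.1 clicks 1.88
```

View pics/w18.png

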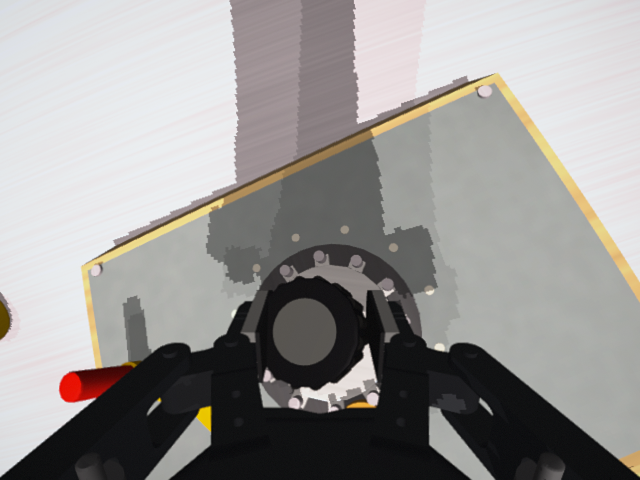

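>>> servo_tool:
  commands:
    - {"dx": 0, "dy": 0, "dz": 0, "roll": 0, "grip": 60}
    - {"dx": 0, "dy": -0.003, "dz": 0, "roll": 0, "grip": 75}
    - {"dx": 0.0005, "dy": -0.0045, "dz": 0.01, "roll": 0, "grip": 75}
    - {"dx": 0.0005, "dy": -0.0045, "dz": 0.04, "roll": 0.05, "grip": 75}
    - {"dx": 0.0005, "dy": -0.0045, "dz": 0.08, "roll": 0.12, "grip": 75}

```text
time_s: 15.73
tcp_pos: [0.5782, -0.0755, 0.226]
tcp_rot: [0.775, 0.632, 0.005, -0.01]
force: [0.9, 1.6, -0.2]
width: 0.0641
```

>>> servo_tool:
  commands:
    - {"dx": 0, "dy": 0, "dz": 0.01, "roll": 0.1, "grip": 60}
    - {"dx": 0, "dy": -0.02, "dz": 0.01, "roll": 0.2, "grip": 55}
    - {"dx": 0, "dy": -0.04, "dz": 0.01, "roll": 0.3, "grip": 55}
    - {"dx": 0, "dy": -0.06, "dz": 0.01, "roll": 0.3, "grip": 55}
    - {"dx": 0, "dy": -0.06, "dz": 0.01, "roll": 0.3, "grip": 55}

```text
time_s: 16.15
tcp_pos: [0.5773, -0.1412, 0.2368]
tcp_rot: [0.674, 0.738, 0.002, -0.01]
force: [-0.5, -0.7, 1.2]
width: 0.0469
```

Run:
```python
from h import *
s,p,ya=st(); print(p,ya,s['force'].round(1),s['time_s'],s['joint_vel'].round(2))
shoot('wrist','w19'); s,p,ya=st(); print(p,ya)
shoot('wrist','w19'); mark('w19'); over('w19',(210,180,530,420),2.5,th=.45,clk=4)
for t in [.4,.45,.5]: print(post(t,.041)-st()[1])
```

```text
[ 0.57725084 -0.1411765   0.23682008] 95.18132195510924 [-0.5 -0.7  1.2] 16.15 [-0.03 -0.   -0.03  0.01 -0.01  0.   -0.07]
[ 0.57744438 -0.13888125  0.23648425] 95.2426478144576
w19 px [364. 297.] area 99 uv mm [ 14.4 -25.2] R 29.0 clicks 4.01
[ 0.0015054  -0.05505893 -0.1082603 ]
[ 0.00465025 -0.05860735 -0.10631784]
[ 0.00793088 -0.06196718 -0.10426757]
```

View pics/w19o.png

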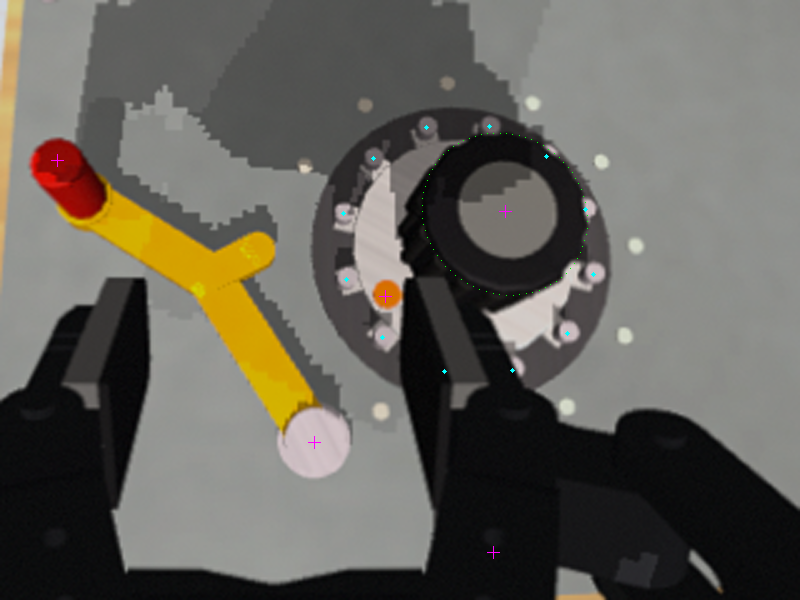

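>>> servo_tool:
  commands:
    - {"dx": 0.002, "dy": -0.03, "dz": 0, "roll": 0, "grip": 55}
    - {"dx": 0.0045, "dy": -0.0585, "dz": -0.005, "roll": 0, "grip": 55}
    - {"dx": 0.0045, "dy": -0.0585, "dz": -0.03, "roll": 0, "grip": 55}
    - {"dx": 0.0045, "dy": -0.0585, "dz": -0.05, "roll": 0, "grip": 55}
    - {"dx": 0.0045, "dy": -0.0585, "dz": -0.055, "roll": 0, "grip": 55}

```text
time_s: 16.67
tcp_pos: [0.5807, -0.1939, 0.1781]
tcp_rot: [0.673, 0.739, 0.002, -0.013]
force: [-1.3, 1.0, -0.4]
width: 0.047
```

Run:
```python
from h import *
print(post(.45,.041)-st()[1])
```

```text
[ 0.00178065 -0.00161906 -0.0481694 ]
```

>>> servo_tool:
  commands:
    - {"dx": 0.0015, "dy": -0.0015, "dz": -0.015, "roll": 0, "grip": 55}
    - {"dx": 0.0015, "dy": -0.0015, "dz": -0.03, "roll": 0, "grip": 55}
    - {"dx": 0.0015, "dy": -0.0015, "dz": -0.042, "roll": 0, "grip": 55}
    - {"dx": 0.0015, "dy": -0.0015, "dz": -0.044, "roll": 0, "grip": 40}
    - {"dx": 0.0015, "dy": -0.0015, "dz": -0.044, "roll": 0, "grip": 25}
  squeeze: 20

```text
time_s: 17.08
tcp_pos: [0.5821, -0.1946, 0.1338]
tcp_rot: [0.673, 0.74, 0.002, -0.014]
force: [-0.1, 0.2, -0.3]
width: 0.024
```

>>> servo_tool:
  commands:
    - {"dx": 0, "dy": 0, "dz": 0, "roll": 0, "grip": 15}
    - {"dx": 0, "dy": 0, "dz": 0, "roll": 0, "grip": 5}
    - {"dx": 0, "dy": 0, "dz": 0, "roll": 0, "grip": 5}
    - {"dx": 0, "dy": 0, "dz": 0, "roll": 0, "grip": 5}
    - {"dx": 0, "dy": 0, "dz": 0, "roll": 0, "grip": 5}

```text
time_s: 17.5
tcp_pos: [0.5822, -0.1952, 0.1344]
tcp_rot: [0.673, 0.739, 0.002, -0.013]
force: [-1.7, -3.4, -0.4]
width: 0.0142
```

Run:
```python
from h import *
p=st()[1]; print(p)
for t in [.35,.25,.15,.1,.05,0]: print(t,(post(t,.041)-post(.45,.041)).round(4),(post(t,.041)-post(.2,.041)).round(4))
```

```text
[ 0.58221632 -0.19522851  0.13440172]
0.35 [-0.0061  0.0073 -0.0038] [ 0.0081 -0.0122  0.0048]
0.25 [-0.0117  0.0152 -0.0071] [ 0.0025 -0.0042  0.0015]
0.15 [-0.0166  0.0238 -0.0099] [-0.0024  0.0043 -0.0013]
0.1 [-0.0187  0.0283 -0.0111] [-0.0045  0.0088 -0.0025]
0.05 [-0.0207  0.0329 -0.0122] [-0.0065  0.0134 -0.0036]
0 [-0.0226  0.0376 -0.0131] [-0.0083  0.0181 -0.0045]
```

>>> servo_tool:
  commands:
    - {"dx": -0.003, "dy": 0.0036, "dz": -0.0019, "roll": 0, "grip": 5}
    - {"dx": -0.0061, "dy": 0.0073, "dz": -0.0038, "roll": 0, "grip": 5}
    - {"dx": -0.009, "dy": 0.0112, "dz": -0.0055, "roll": 0, "grip": 5}
    - {"dx": -0.0117, "dy": 0.0152, "dz": -0.0071, "roll": 0, "grip": 5}
    - {"dx": -0.0142, "dy": 0.0195, "dz": -0.0085, "roll": 0, "grip": 5}

```text
time_s: 17.92
tcp_pos: [0.5667, -0.1757, 0.1252]
tcp_rot: [0.673, 0.739, 0.001, -0.014]
force: [0.7, -5.5, -5.3]
width: 0.0143
```

Run:
```python
from h import *
s,p,ya=st(); print(p,s['force'].round(1))
print((post(0,.044)-p).round(4),(post(.2,.044)-p).round(4))
```

```text
[ 0.56665801 -0.17570521  0.12519262] [ 0.7 -5.5 -5.3]
[-0.0085  0.0176 -0.0059] [-0.0001 -0.0005 -0.0014]
```

>>> servo_tool:
  commands:
    - {"dx": -0.0022, "dy": 0.0043, "dz": -0.0013, "roll": 0, "grip": 5}
    - {"dx": -0.0045, "dy": 0.0088, "dz": -0.0025, "roll": 0, "grip": 5}
    - {"dx": -0.0065, "dy": 0.0134, "dz": -0.0036, "roll": 0, "grip": 5}
    - {"dx": -0.0083, "dy": 0.0181, "dz": -0.0045, "roll": 0, "grip": 5}
    - {"dx": -0.009, "dy": 0.0195, "dz": -0.005, "roll": 0, "grip": 5}

```text
time_s: 18.33
tcp_pos: [0.5577, -0.1578, 0.1203]
tcp_rot: [0.674, 0.739, 0.0, -0.012]
force: [1.2, -11.8, -5.3]
width: 0.0144
```

Run:
```python
from h import *
s,p,ya=st(); print(p,s['force'].round(1),s['ft_torque'].round(2))
print((post(0,.044)-p).round(4),(post(.2,.044)-p).round(4))
shoot('wrist','w20'); mark('w20')
```

```text
[ 0.5576856  -0.15780932  0.12028476] [  1.2 -11.8  -5.3] [-2.7  -0.4  -0.14]
[ 0.0005 -0.0003 -0.001 ] [ 0.0088 -0.0184  0.0036]
w20 px [433. 445.] area 85 uv mm [ 13.9 -24.5] R 28.2 clicks 4.01
```

>>> servo_tool:
  commands:
    - {"dx": -0.0005, "dy": 0.0025, "dz": 0, "roll": 0, "grip": 5}
    - {"dx": -0.0005, "dy": 0.0025, "dz": 0, "roll": 0, "grip": 5}
    - {"dx": -0.0005, "dy": 0.0025, "dz": 0, "roll": 0, "grip": 5}
    - {"dx": 0, "dy": 0.001, "dz": 0, "roll": 0, "grip": 5}
    - {"dx": 0, "dy": 0.001, "dz": 0, "roll": 0, "grip": 5}

```text
time_s: 18.8
tcp_pos: [0.5577, -0.1579, 0.1203]
tcp_rot: [0.674, 0.739, -0.0, -0.012]
force: [0.9, -7.9, -4.7]
width: 0.0145
```

>>> servo_tool:
  commands:
    - {"dx": 0, "dy": 0, "dz": 0, "roll": 0, "grip": 30}
    - {"dx": 0, "dy": 0, "dz": 0, "roll": 0, "grip": 50}
    - {"dx": 0, "dy": 0, "dz": 0.005, "roll": 0, "grip": 55}
    - {"dx": 0, "dy": 0, "dz": 0.035, "roll": 0, "grip": 55}
    - {"dx": 0, "dy": 0, "dz": 0.07, "roll": 0, "grip": 55}

```text
time_s: 19.22
tcp_pos: [0.5564, -0.1562, 0.1896]
tcp_rot: [0.673, 0.739, -0.001, -0.014]
force: [1.5, 0.2, 0.7]
width: 0.0466
```

>>> servo_tool:
  commands:
    - {"dx": -0.01, "dy": 0.01, "dz": 0.03, "roll": 0, "grip": 55}
    - {"dx": -0.02, "dy": 0.02, "dz": 0.06, "roll": 0, "grip": 55}
    - {"dx": -0.03, "dy": 0.03, "dz": 0.08, "roll": 0, "grip": 55}
    - {"dx": -0.03, "dy": 0.03, "dz": 0.08, "roll": 0, "grip": 55}
    - {"dx": -0.03, "dy": 0.03, "dz": 0.08, "roll": 0, "grip": 55}

```text
time_s: 19.63
tcp_pos: [0.527, -0.1249, 0.2713]
tcp_rot: [0.672, 0.74, 0.001, -0.013]
force: [0.6, 0.1, -0.5]
width: 0.0467
```

Run:
```python
from h import *
s,p,ya=st(); print(p,ya,s['force'].round(1),s['time_s'])
shoot('wrist','w21'); mark('w21'); over('w21',(190,170,510,410),2.5,th=0,clk=4)
s,p,ya=st(); print(p,ya,s['force'].round(1),s['time_s'])
shoot('top','t2')
```

```text
[ 0.5270247  -0.12488112  0.27129874] 95.48953096602531 [ 0.6  0.1 -0.5] 19.6333
w21 px [336. 329.] area 63 uv mm [ 14.5 -25.3] R 29.2 clicks 4.01
[ 0.52658014 -0.12529152  0.27004278] 95.44391848715779 [ 0.1  0.2 -1.1] 19.6833
```

View pics/w21o.png

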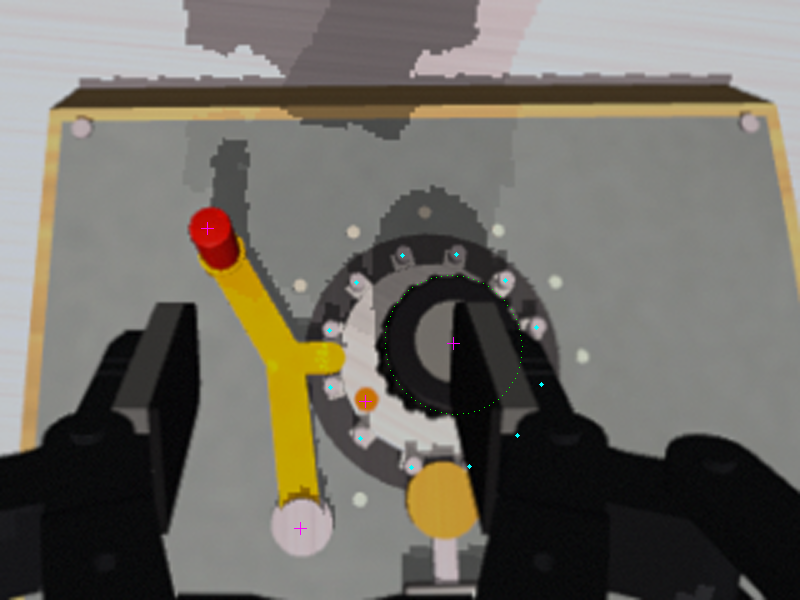

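View pics/t2.png

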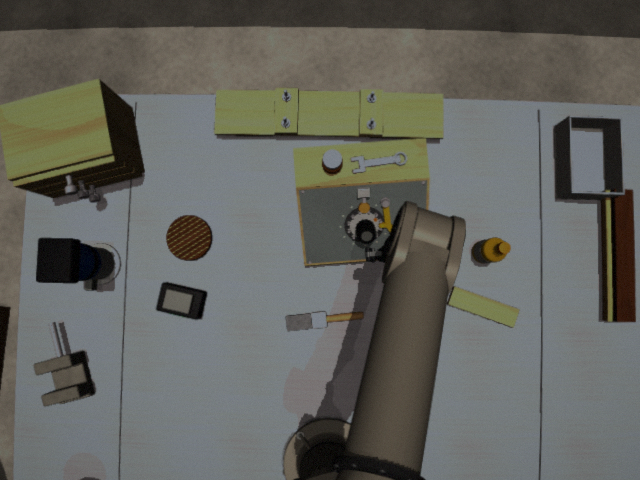

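Run:
```python
from plant import env
print(env.hand_in())
```

```text
the job is handed in; nothing more can be done
None
```

The dial is four clicks on and locked, and I handed the job in at about 19.7 s of the 67 s allowed. No verdict comes back.

- **How it was done:** I gripped the red post and swung the latch to about 0.45 rad. I then turned the knob in four regripped strokes, checking the orange mark after each click. After that I let the knob go, swung the latch back until it stopped at home (about 12 N on the tool), and lifted clear.
- **Dial:** the last wrist picture puts the mark at x = +14.5, y = -25.3 mm, or 4.01 clicks.
- **Latch:** the tooth sits between two pins. The post is within about 1–2 mm of its home position, so under about 0.02 rad.
- **Bystanders:** jar, wrench, battery, offcut, template, glue and brush look unmoved in the top view. I judged this by eye.
- **Disagreements:**
  - My first console position, from the top camera, was 4 mm off the wrist view and up to about 9 mm off the scene view. I refitted it over all three cameras before touching anything, and it then matched the wrist view to about 1 mm.
  - The mark was hidden behind the knob just as the fourth click snapped over. I confirmed that click only after letting the knob go.
  - The tool can only point straight down, so the knob was gripped about 35° off square to the face. Side forces stayed under about 30 N.

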